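# Set lacquer cups out to dry on their matching trays

### The arm

A 7-joint arm with a two-finger parallel gripper is mounted at the origin on the work surface. World frame = base frame: x ahead of the robot, y to its left, z up, the work surface at z = 0. Lengths are in m, angles in rad, forces in N, time in s.
With the tool pointing down it reaches from about 0.4 to 0.85 m from the base axis. Payload 4.5 kg.
Tool frame: the origin (TCP) lies at the centre of the arm's flange, where the gripper is bolted on; the fingertips stand 166 mm ahead of it and the grasp point (between the pads) lies 147 mm ahead of it (arm.tip_extent is the distance from the TCP to the fingertips, in m); z points along the fingers, y is the line along which they close (so a half turn about z gives the same grasp; the last joint's range is limited). The gripper opens to 88 mm and grips with 3 to 60 N. Pads are 18 mm wide; open, the fingers measure 123 mm over their backs; the gripper's body (75 mm by 187 mm) begins 45 mm behind the grasp point.
Start: joints at [1.215, 0.689, -0.195, 1.565, 0.157, 0.902, -0.215], TCP at [0.238, -0.578, 0.405] pointing down, gripper open.
Joint ranges: [-3.01, 3.01], [-0.46, 2.08], [-1.47, 1.51], [0.13, 2.56], [-1, 4.14], [0.04, 2.09], [-2.66, 2.66]. Speed limits (rad/s): [2.57, 2.57, 3.14, 3.14, 3.14, 3.14, 3.14].

### API

Orientations are given as a unit quaternion [x, y, z, w].
In Python, from workcell import arm gives the robot as it stands. The module is installed in compiled form; this text tells all that it offers.
- The arm moves only by the shell command python3 -m jog 'ROWS' [FORCE]. ROWS is JSON, a list of rows, each an object of numbers: "fingers": the closure in counts, from 0 (fully open) to 255 (shut); "tx", "ty", "tz": the shift along the tool's x, y, z in units of 30 mm (1.0 is 30 mm); "yaw": the turn about the tool's z in units of 5 degrees (1.0 is 5 degrees). A call has 1 to 10 rows; each row shifts and turns the commanded pose from where the row before left it, along the tool's axes as they then stand; what a row does not reach is not made up. A row lasts 1/12 s, in which the tool goes at most 41.7 mm and 7.16 degrees, less where a joint would pass 70% of its speed; a pose out of reach is approached as far as the arm can. A call is refused whole if a number of a shift passes 1 or a number of a turn 1, either way. A call with a gripper value outside its range is refused whole. The fingers move at their own pace and stop on an object; FORCE is the grip in N (left out, the last holds). Time passes only in rows, so rows that do not move let the fingers close. It gives the time, the measured TCP pose, the force, the opening and the grip force at its end, in the units of the state.
- arm.observe(): the state, without advancing time (a new reading comes with each control period).
- arm.read_camera(name): name is "scene" or "top"; returns the picture (420x560x3 uint8, red, green, blue); there is no depth.
- arm.camera_info(name): a dict with "fx", "fy", "cx", "cy" (pixels), "camera_from_world" (4x4, takes a point from world to camera coordinates). Camera axes: x right, y up, looking along -z (the intrinsics and any distortion apply to the point x, -y, -z); pixel columns grow to the right and rows downward; lengths in m; the calibration is good to about 2 mm. A picture is of the moment at which its call begins. camera_info takes no time and is no camera call.
- arm.job_done(): hands the job in; it is judged then, once.
The state is a dict: "clock": time; "joint_positions": joint angles; "qvel": joint speeds; "effort": joint torques, N m; "position": TCP position; "tcp_rot": TCP orientation; "contact_force": force on the tool from outside, world axes, zero at the start; "moment": the same for the moment, N m; "opening": finger opening in m; "grip_force": force on a finger pad.
Only numpy, scipy, OpenCV 4.12 (cv2) and the standard library are available. Lean on these libraries where they do the work, as an engineer would, in place of code of your own. Each camera call takes 0.05 s, during which the arm holds its last target. There are 200 camera calls.

### The job

Set each of the four loose lacquer cups upright in the low wooden drying tray of its own shape and size, standing flat on the tray's floor inside the rim. Set them down gently, without dropping or tipping any, and leave the amber jar and the roll of tape where they are. The finished cups on the steel tray at the side and the pieces on the rack at the back are not part of the job.

Things in the scene. Friction and masses are not known exactly. Their poses are not given: they have to be found in the camera images.
- big_cup: The larger round open cup: foot 54 mm across, widening to 62 mm at the rim, 66 mm high, wall 4 mm, about 90 g; loose, upright on the bench. Yellow-brown lacquer with a black inner floor (the straight-sided ones are black all over inside). Origin: centre of its underside; z up. 
- small_cup: The smaller round open cup: foot 38 mm across, widening to 44 mm at the rim, 50 mm high, wall 4 mm, about 50 g; loose, upright on the bench. Yellow-brown lacquer with a black inner floor (the straight-sided ones are black all over inside). Origin: centre of its underside; z up. 
- square_cup: The square open cup: 50 x 50 mm with upright sides, 56 mm high, wall 4 mm, about 80 g; loose, upright on the bench. Yellow-brown lacquer with a black inner floor (the straight-sided ones are black all over inside). Origin: centre of its underside; z up. x and y are square to its sides.
- oblong_cup: The oblong open cup: 76 mm long (its x) by 42 mm wide (its y) with upright sides, 46 mm high, wall 4 mm, about 80 g; loose, upright on the bench. Yellow-brown lacquer with a black inner floor (the straight-sided ones are black all over inside). Origin: centre of its underside; z up. 
- big_round_tray: The larger round low drying tray, 78 mm across outside, 70 mm inside the rim. Pale wood, fixed to the bench. Floor 4 mm thick, rim 4 mm thick whose top is 10 mm above the bench. Origin: centre of its underside, at bench height; z up. 
- small_round_tray: The smaller round low drying tray, 62 mm across outside, 54 mm inside the rim. Pale wood, fixed to the bench. Floor 4 mm thick, rim 4 mm thick whose top is 10 mm above the bench. Origin: centre of its underside, at bench height; z up. 
- square_tray: The square low drying tray, 74 x 74 mm outside, 66 x 66 mm inside the rim. Pale wood, fixed to the bench. Floor 4 mm thick, rim 4 mm thick whose top is 10 mm above the bench. Origin: centre of its underside, at bench height; z up. x and y are square to its sides.
- oblong_tray: The oblong low drying tray, 100 (its x) x 66 mm (its y) outside, 92 x 58 mm inside the rim. Pale wood, fixed to the bench. Floor 4 mm thick, rim 4 mm thick whose top is 10 mm above the bench. Origin: centre of its underside, at bench height; z up. 
- varnish_jar: Bystander: a small closed amber jar with black cap, 56 mm across, 62 mm high, loose, standing among the cups and trays. Origin: centre of its underside.
- tape_roll: Bystander: a roll of blue masking tape lying flat, 80 mm outside, 52 mm hole, 24 mm high, loose, among the cups and trays. Origin: centre of its underside.
There are look-alikes about, which are no part of the job. What is shaped like the big_cup but red or turquoise is not meant.

How it is judged:
By the outcome, as a careful person would: the job done as asked, in the order asked, and still so for the second after the job is handed in, with the robot touching nothing.
It also fails if it takes over 128 s, if anything falls off the work surface, if the arm or the gripper's body presses on something with over 40 N, if the wrist force passes 120 N, or if a joint passes its speed limit or range.

## Working session

There is one attempt and no reset: what is moved stays moved. The work goes in short steps, Python scripts to look and compute and a shell command to move; the robot and the scene stay as the last step left them, time stands still between calls to the robot, and variables do not carry over. Pictures are saved under pics/ and viewed, at most 14 in all, crops included, and the job is handed in when it is done.

```bash
mkdir -p pics
python3 - <<'E'
from workcell import arm
import cv2
for n in ("top","scene"):
    im=arm.read_camera(n); cv2.imwrite(f"pics/{n}0.png",cv2.resize(im[:,:,::-1],(800,600),interpolation=cv2.INTER_CUBIC))
    i=arm.camera_info(n); print(n,i)
s=arm.observe(); print(s["position"],s["tcp_rot"],s["opening"],s["clock"])
E
```

```text
top {'fx': 518.4429399630817, 'fy': 518.4429399630817, 'cx': 268.769111555238, 'cy': 217.82617944292878, 'camera_from_world': array([[-2.27380553e-02, -9.99738900e-01, -2.26129874e-03,
         3.19323981e-02],
       [ 9.96597663e-01, -2.28457316e-02,  7.91907214e-02,
        -4.79836973e-01],
       [-7.92217057e-02, -4.52962036e-04,  9.96856919e-01,
        -1.15843565e+00],
       [ 0.00000000e+00,  0.00000000e+00,  0.00000000e+00,
         1.00000000e+00]])}
scene {'fx': 406.50308055633093, 'fy': 406.50308055633093, 'cx': 286.52712039486227, 'cy': 210.48830111196543, 'camera_from_world': array([[ 0.81917021,  0.57347959, -0.00901825, -0.40222861],
       [-0.45391935,  0.65783894,  0.60100346,  0.1835571 ],
       [ 0.35059577, -0.48823057,  0.79919554, -1.26077919],
       [ 0.        ,  0.        ,  0.        ,  1.        ]])}
[ 0.23736568 -0.5778548   0.40399396] [ 9.81061980e-01  1.93692310e-01 -2.21746598e-04 -7.94839979e-04] 0.08857198620711777 0.1
```

View pics/top0.png

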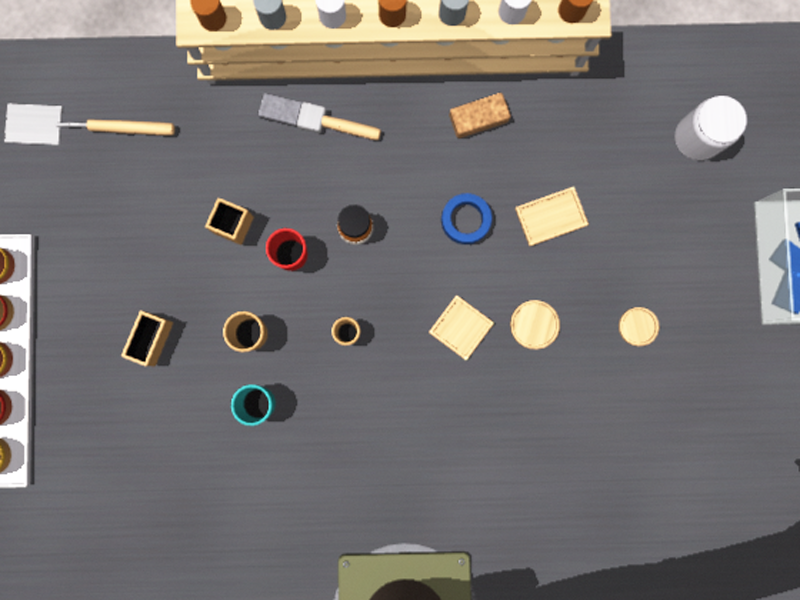

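View pics/scene0.png

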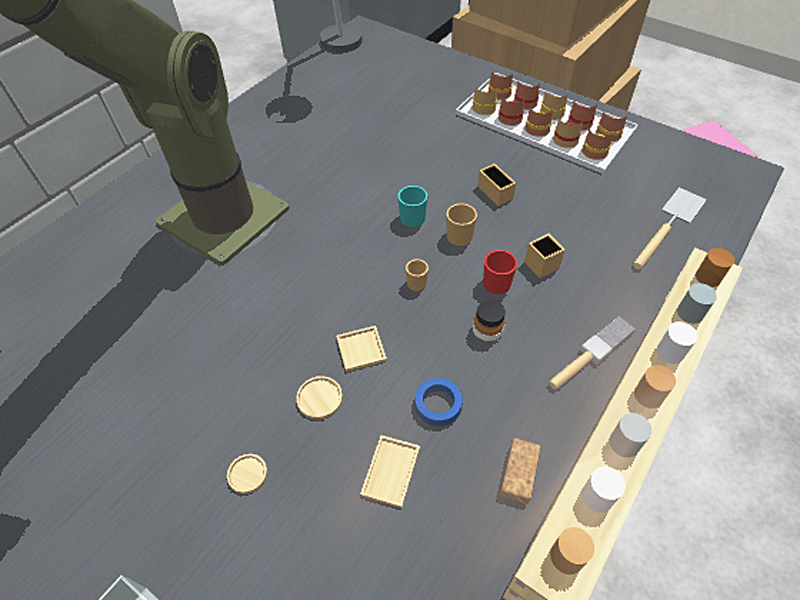

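Candidates in the top view (800x600):
- **Cups:** square (229,220), oblong (147,338), yellow-brown big cup (244,331), small (346,331). The look-alikes are red (287,249), turquoise (251,404) and the finished cups at the far left.
- **Trays:** square (461,327), big round (535,325), small round (639,326), oblong (552,215).
- **Bystanders:** jar (355,223), tape (467,218).

I'm taking the yellow-brown loose cups and will check them in a close crop.

```bash
cat > h.py <<'E'
from workcell import arm
import cv2, numpy as np
def ray(n,u,v,z):
    i=arm.camera_info(n); M=i["camera_from_world"]; R,t=M[:3,:3],M[:3,3]
    d=R.T@np.array([(u-i["cx"])/i["fx"],-(v-i["cy"])/i["fy"],-1]); o=-R.T@t
    return o+d*(z-o[2])/d[2]
def crop(n,fn,c,r,w=180,h=135,k=4.4):
    im=arm.read_camera(n)[r:r+h,c:c+w,::-1]
    cv2.imwrite(fn,cv2.resize(im,(int(w*k),int(h*k)),interpolation=cv2.INTER_CUBIC))
E
python3 - <<'E'
from h import *
crop("top","pics/a.png",80,130); 
im=arm.read_camera("top"); hsv=cv2.cvtColor(im,cv2.COLOR_RGB2HSV)
m=((hsv[...,0]>8)&(hsv[...,0]<30)&(hsv[...,1]>60)&(hsv[...,2]>110)).astype(np.uint8)
m[:110]=0; m[320:]=0
cs,_=cv2.findContours(m,cv2.RETR_EXTERNAL,cv2.CHAIN_APPROX_NONE)
for c in cs:
    if cv2.contourArea(c)<150: continue
    x=c[:,0,:].mean(0)
    z=0.010 if x[0]>290 else 0.055
    P=np.array([ray("top",*p,z)[:2] for p in c[:,0,:].astype(float)],np.float32)
    r=cv2.minAreaRect(P*1000); print(x.round(),np.round(r[0],1),np.round(r[1],1),round(r[2],1))
E
```

```text
[242. 231.] [448.9  81.5] [41.8 41.8] 88.7
[170. 232.] [451.4 238.7] [61.6 61.8] 89.4
[100. 237.] [444.7 392.2] [45.4 77.8] 67.3
[447. 228.] [ 447.5 -385.2] [64.1 61.7] 88.7
[374. 227.] [ 454.7 -218.9] [77.  78.2] 43.2
[323. 229.] [ 453.1 -101.5] [76.8 76.6] 51.7
[159. 154.] [626.4 261.9] [58.5 55.4] 65.9
[386. 151.] [ 630.2 -252.8] [ 69.2 104. ] 18.4
```

View pics/a.png

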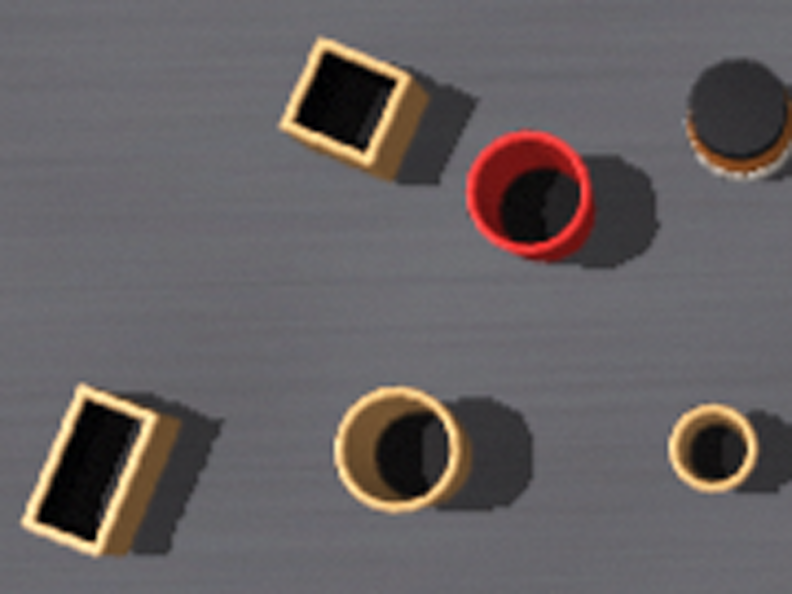

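```bash
cat >> h.py <<'E'
def A(px,py): return 80+(px+.5)/4.4-.5, 130+(py+.5)/4.4-.5
def state():
    s=arm.observe(); q=s["tcp_rot"]; p=np.array(s["position"]); return s,p,np.degrees(2*np.arctan2(q[1],q[0]))
def go(x,y,h=None,phi=None):
    "units in present tool axes to bring grasp point to x,y,h (mm); yaw steps"
    s,p,f=state(); d=np.array([x,y])/1000-p[:2]; a=np.radians(f)
    ux,uy=np.array([np.cos(a),np.sin(a)]),np.array([np.sin(a),-np.cos(a)])
    print("t%.1f pos"%s["clock"],(p*1000).round(1),"phi %.1f"%f,"F",np.round(s["contact_force"],1),"open %.1f grip %.1f"%(s["opening"]*1e3,s["grip_force"]))
    print("tx %.2f ty %.2f"%(d@ux/.03,d@uy/.03), "" if h is None else "tz %.2f"%((p[2]*1000-147-h)/30), "" if phi is None else "yaw %.2f"%(((f-phi+90)%180-90)/5))
E
python3 - <<'E'
from h import *
for n,z,c in (("sq",.056,[(320,38),(413,78),(372,167),(281,127)]),("ob",.046,[(82,384),(163,418),(100,556),(22,522)]),("big",.066,[(398.5,449.5)]),("small",.05,[(713.5,447.5)]),("red",.066,[(530,194)]),("jar",.062,[(738,108)])):
    P=np.array([ray("top",*A(*p),z)[:2] for p in c])*1000
    print(n,P.mean(0).round(1))
    if len(P)>1:
        E=np.roll(P,-1,0)-P; print(np.hypot(*E.T).round(1),np.degrees(np.arctan2(*E.T[::-1])).round(1))
print("tape",ray("top",467*.7,218*.7,.024)*1000)
im=arm.read_camera("top"); hsv=cv2.cvtColor(im,cv2.COLOR_RGB2HSV)
m=((hsv[...,0]>8)&(hsv[...,0]<30)&(hsv[...,1]>60)&(hsv[...,2]>110)).astype(np.uint8)
m[:110]=0; m[320:]=0; m[:,:290]=0
for c in cv2.findContours(m,0,1)[0]:
    if cv2.contourArea(c)<150: continue
    P=np.array([ray("top",*p,.01)[:2]*1000 for p in c[:,0,:].astype(float)],np.float32)
    b=cv2.boxPoints(cv2.minAreaRect(P)); E=np.roll(b,-1,0)-b
    print(b.mean(0),np.hypot(*E.T).round(1)[:2],np.degrees(np.arctan2(*E.T[::-1])).round(1)[:2])
go(449,81)
E
```

```text
sq [627.9 263. ]
[51.7 49.7 50.6 49.4] [-114.8  154.9   64.9  -23.8]
ob [445.6 394.5]
[44.8 75.6 43.2 75.1] [-113.9  155.3   65.4  -23.5]
big [451.2 236.2]
small [449.5  81.2]
red [577.3 169.6]
jar [619.2  65.1]
tape [ 626.40830181 -115.16175466   24.        ]
[ 447.45905 -385.2264 ] [61.7 64.1] [-1.3 88.7]
[ 454.7458 -218.8923] [78.2 77. ] [-46.7  43.3]
[ 453.12518 -101.45628] [76.6 76.6] [-38.3  51.7]
[ 630.2077 -252.7482] [104.1  69.2] [-71.6  18.4]
t0.2 pos [ 237.5 -578.   404.4] phi 22.3 F [-0.2 -0.2 -0. ] open 88.4 grip 0.0
tx 14.87 ty -17.64
```

```bash
python3 -m jog '[{"tx":0.9,"ty":-0.8},{"tx":0.9,"ty":-0.8},{"tx":0.9,"ty":-0.8},{"tx":0.9,"ty":-0.8},{"tx":0.9,"ty":-0.8},{"tx":0.9,"ty":-0.8},{"tx":0.9,"ty":-0.8},{"tx":0.9,"ty":-0.8},{"tx":0.9,"ty":-0.8},{"tx":0.9,"ty":-0.8}]' 15; python3 -c "
from h import *; go(449,81,110)"
```

```text
t0.2 pos [ 237.5 -578.   404.4] phi 22.3 F [-0.2 -0.2 -0. ] open 88.4 grip 0.0
tx 14.87 ty -17.64 tz 4.91 schema error: expected keys fingers, tx, ty, tz, yaw
```

```bash
python3 -m jog '[{"fingers":0,"tx":0.9,"ty":-0.8,"tz":0,"yaw":0},{"fingers":0,"tx":0.9,"ty":-0.8,"tz":0,"yaw":0},{"fingers":0,"tx":0.9,"ty":-0.8,"tz":0,"yaw":0},{"fingers":0,"tx":0.9,"ty":-0.8,"tz":0,"yaw":0},{"fingers":0,"tx":0.9,"ty":-0.8,"tz":0,"yaw":0},{"fingers":0,"tx":0.9,"ty":-0.8,"tz":0,"yaw":0},{"fingers":0,"tx":0.9,"ty":-0.8,"tz":0,"yaw":0},{"fingers":0,"tx":0.9,"ty":-0.8,"tz":0,"yaw":0},{"fingers":0,"tx":0.9,"ty":-0.8,"tz":0,"yaw":0},{"fingers":0,"tx":0.9,"ty":-0.8,"tz":0,"yaw":0}]' 15; python3 -c "
from h import *; go(449,81,110)"
```

```text
clock: 1.08
position: [0.3965, -0.2519, 0.4048]
tcp_rot: [0.981, 0.194, 0.0, 0.0]
contact_force: [-0.4, -0.5, -0.3]
opening: 0.0881
grip_force: 0.0
t1.1 pos [ 396.5 -251.9  404.8] phi 22.3 F [-0.4 -0.5 -0.3] open 88.1 grip 0.0
tx 5.83 ty -9.60 tz 4.93
```

```bash
python3 -m jog '[{"fingers":0,"tx":0.58,"ty":-0.96,"tz":0.4,"yaw":0},{"fingers":0,"tx":0.58,"ty":-0.96,"tz":0.4,"yaw":0},{"fingers":0,"tx":0.58,"ty":-0.96,"tz":0.4,"yaw":0},{"fingers":0,"tx":0.58,"ty":-0.96,"tz":0.4,"yaw":0},{"fingers":0,"tx":0.58,"ty":-0.96,"tz":0.4,"yaw":0},{"fingers":0,"tx":0.58,"ty":-0.96,"tz":0.4,"yaw":0},{"fingers":0,"tx":0.58,"ty":-0.96,"tz":0.4,"yaw":0},{"fingers":0,"tx":0.58,"ty":-0.96,"tz":0.4,"yaw":0},{"fingers":0,"tx":0.58,"ty":-0.96,"tz":0.4,"yaw":0},{"fingers":0,"tx":0.0,"ty":0,"tz":0,"yaw":0}]' 15; python3 -c "
from h import *; go(449.5,81.3,34)"
```

```text
clock: 1.92
position: [0.4433, 0.0534, 0.2951]
tcp_rot: [0.98, 0.2, 0.001, -0.002]
contact_force: [0.0, 0.4, -0.2]
opening: 0.0882
grip_force: 0.0
t1.9 pos [443.3  53.4 295.1] phi 23.0 F [ 0.   0.4 -0.2] open 88.2 grip 0.0
tx 0.55 ty -0.78 tz 3.80
```

```bash
python3 -m jog '[{"fingers":0,"tx":0.55,"ty":-0.78,"tz":0,"yaw":0},{"fingers":0,"tx":0,"ty":0,"tz":0.5,"yaw":0},{"fingers":0,"tx":0,"ty":0,"tz":0.5,"yaw":0},{"fingers":0,"tx":0,"ty":0,"tz":0,"yaw":0}]' 15; python3 -c "
from h import *; go(449.5,81.3,34)
crop('top','pics/b.png',190,170)"
```

```text
clock: 2.25
position: [0.4484, 0.0741, 0.2651]
tcp_rot: [0.981, 0.194, -0.001, -0.0]
contact_force: [-0.0, -0.8, 0.2]
opening: 0.0881
grip_force: 0.0
t2.2 pos [448.4  74.1 265.1] phi 22.4 F [-0.  -0.8  0.2] open 88.1 grip 0.0
tx 0.12 ty -0.21 tz 2.80
```

View pics/b.png

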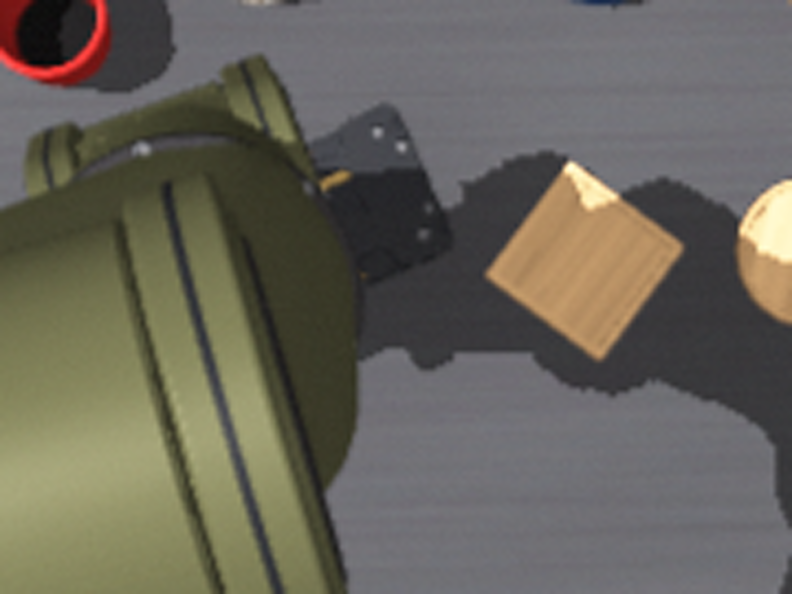

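The arm hides the cup in the top view: gripper body at about (390,190), square tray at (585,260). I'll go by the measured positions.

```bash
python3 -m jog '[{"fingers":0,"tx":0.12,"ty":-0.21,"tz":0,"yaw":0},{"fingers":0,"tx":0,"ty":0,"tz":0.7,"yaw":0},{"fingers":0,"tx":0,"ty":0,"tz":0.7,"yaw":0},{"fingers":0,"tx":0,"ty":0,"tz":0.7,"yaw":0},{"fingers":0,"tx":0,"ty":0,"tz":0.7,"yaw":0},{"fingers":0,"tx":0,"ty":0,"tz":0,"yaw":0},{"fingers":0,"tx":0,"ty":0,"tz":0,"yaw":0}]' 15; python3 -c "
from h import *; go(449.5,81.3,34)
cv2.imwrite('pics/c.png',cv2.resize(arm.read_camera('scene')[100:235,220:400,::-1],(792,594)))"
```

```text
clock: 2.88
position: [0.4541, 0.0817, 0.1854]
tcp_rot: [0.981, 0.194, -0.003, -0.0]
contact_force: [0.9, -1.0, 0.1]
opening: 0.0882
grip_force: 0.0
t2.9 pos [454.1  81.7 185.4] phi 22.3 F [ 0.9 -1.   0.1] open 88.2 grip 0.0
tx -0.15 ty -0.05 tz 0.15
```

View pics/c.png

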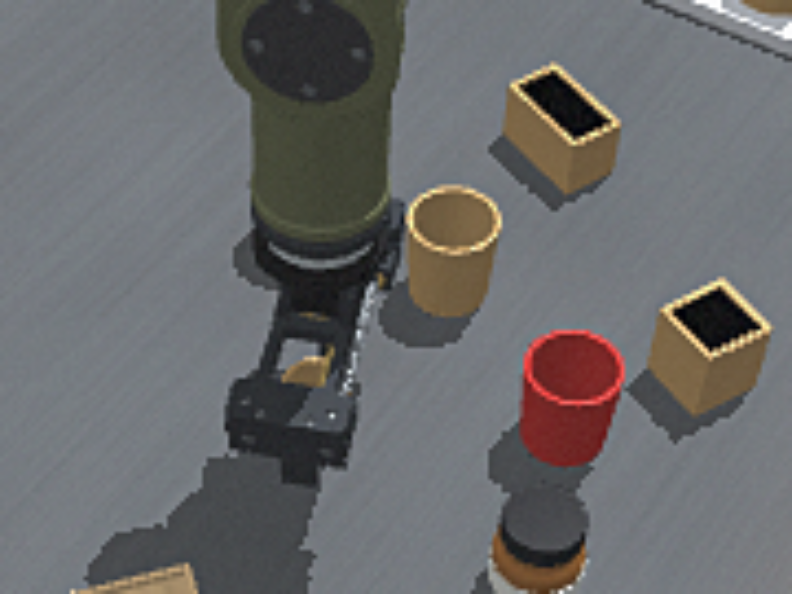

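Small cup at (305,370) sits between the fingers. The square (710,345), oblong (565,130), big (453,250) and red (572,395) cups are undisturbed. I'll trim and close.

```bash
python3 -m jog '[{"fingers":0,"tx":-0.15,"ty":-0.0,"tz":0.1,"yaw":0},{"fingers":0,"tx":0,"ty":0,"tz":0,"yaw":0},{"fingers":140,"tx":0,"ty":0,"tz":0,"yaw":0},{"fingers":200,"tx":0,"ty":0,"tz":0,"yaw":0},{"fingers":200,"tx":0,"ty":0,"tz":0,"yaw":0},{"fingers":200,"tx":0,"ty":0,"tz":0,"yaw":0},{"fingers":200,"tx":0,"ty":0,"tz":0,"yaw":0},{"fingers":200,"tx":0,"ty":0,"tz":0,"yaw":0}]' 12; python3 -c "
from h import *; go(449.5,81.3,34)"
```

```text
clock: 3.6
position: [0.4523, 0.0803, 0.1839]
tcp_rot: [0.981, 0.194, -0.005, -0.0]
contact_force: [-0.0, 0.2, 0.1]
opening: 0.0502
grip_force: 0.0
t3.6 pos [452.3  80.3 183.9] phi 22.3 F [-0.   0.2  0.1] open 50.2 grip 0.0
tx -0.07 ty -0.07 tz 0.10
```

```bash
python3 -m jog '[{"fingers":200,"tx":0,"ty":0,"tz":0,"yaw":0},{"fingers":200,"tx":0,"ty":0,"tz":0,"yaw":0},{"fingers":200,"tx":0,"ty":0,"tz":0,"yaw":0},{"fingers":200,"tx":0,"ty":0,"tz":-0.3,"yaw":0},{"fingers":200,"tx":0,"ty":0,"tz":-0.6,"yaw":0},{"fingers":200,"tx":0,"ty":0,"tz":-0.8,"yaw":0},{"fingers":200,"tx":0,"ty":0,"tz":-0.8,"yaw":0},{"fingers":200,"tx":0,"ty":0,"tz":-0.8,"yaw":0},{"fingers":200,"tx":0,"ty":0,"tz":0,"yaw":0}]' 12; python3 -c "
from h import *; go(447.5,-385.3,124)"
```

```text
clock: 4.35
position: [0.454, 0.0804, 0.2866]
tcp_rot: [0.981, 0.193, -0.002, -0.0]
contact_force: [-0.4, -0.1, -0.3]
opening: 0.0418
grip_force: 12.0
t4.3 pos [454.   80.4 286.6] phi 22.3 F [-0.4 -0.1 -0.3] open 41.8 grip 12.0
tx -6.09 ty 14.28 tz 0.52
```

```bash
python3 -m jog '[{"fingers":200,"tx":-0.2,"ty":0.5,"tz":0,"yaw":0},{"fingers":200,"tx":-0.4,"ty":0.94,"tz":0,"yaw":0},{"fingers":200,"tx":-0.4,"ty":0.94,"tz":0,"yaw":0},{"fingers":200,"tx":-0.4,"ty":0.94,"tz":0,"yaw":0},{"fingers":200,"tx":-0.4,"ty":0.94,"tz":0,"yaw":0},{"fingers":200,"tx":-0.4,"ty":0.94,"tz":0,"yaw":0},{"fingers":200,"tx":-0.4,"ty":0.94,"tz":0,"yaw":0},{"fingers":200,"tx":-0.4,"ty":0.94,"tz":0,"yaw":0},{"fingers":200,"tx":-0.4,"ty":0.94,"tz":0,"yaw":0},{"fingers":200,"tx":-0.4,"ty":0.94,"tz":0,"yaw":0}]' 12
python3 -m jog '[{"fingers":200,"tx":-0.4,"ty":0.94,"tz":0,"yaw":0},{"fingers":200,"tx":-0.4,"ty":0.94,"tz":0,"yaw":0},{"fingers":200,"tx":-0.4,"ty":0.94,"tz":0,"yaw":0},{"fingers":200,"tx":-0.4,"ty":0.94,"tz":0,"yaw":0},{"fingers":200,"tx":-0.4,"ty":0.94,"tz":0,"yaw":0},{"fingers":200,"tx":-0.2,"ty":0.5,"tz":0,"yaw":0},{"fingers":200,"tx":0,"ty":0,"tz":0,"yaw":0},{"fingers":200,"tx":0,"ty":0,"tz":0,"yaw":0}]' 12; python3 -c "
from h import *; go(449,-385.3,41)"
```

```text
clock: 5.18
position: [0.4493, -0.213, 0.2831]
tcp_rot: [0.981, 0.194, -0.005, -0.0]
contact_force: [0.4, 0.5, 0.0]
opening: 0.0419
grip_force: 12.0
clock: 5.85
position: [0.4474, -0.3812, 0.2831]
tcp_rot: [0.981, 0.193, -0.005, -0.001]
contact_force: [-0.1, -0.6, -1.2]
opening: 0.0416
grip_force: 12.0
t5.8 pos [ 447.4 -381.2  283.1] phi 22.2 F [-0.1 -0.6 -1.2] open 41.6 grip 12.0
tx -0.00 ty 0.15 tz 3.17
```

```bash
python3 -m jog '[{"fingers":200,"tx":0,"ty":0.15,"tz":0.3,"yaw":0},{"fingers":200,"tx":0,"ty":0,"tz":0.6,"yaw":0},{"fingers":200,"tx":0,"ty":0,"tz":0.6,"yaw":0},{"fingers":200,"tx":0,"ty":0,"tz":0.6,"yaw":0},{"fingers":200,"tx":0,"ty":0,"tz":0.4,"yaw":0},{"fingers":200,"tx":0,"ty":0,"tz":0.2,"yaw":0},{"fingers":200,"tx":0,"ty":0,"tz":0.0,"yaw":0},{"fingers":200,"tx":0,"ty":0,"tz":0,"yaw":0}]' 12; python3 -c "
from h import *; go(449,-385.3,41)
crop('scene','pics/d.png',100,260)"
```

```text
clock: 6.52
position: [0.4495, -0.3846, 0.2028]
tcp_rot: [0.981, 0.194, -0.005, -0.0]
contact_force: [-0.0, 0.2, 0.6]
opening: 0.042
grip_force: 12.0
t6.5 pos [ 449.5 -384.6  202.8] phi 22.4 F [-0.   0.2  0.6] open 42.0 grip 12.0
tx -0.02 ty 0.01 tz 0.49
```

View pics/d.png

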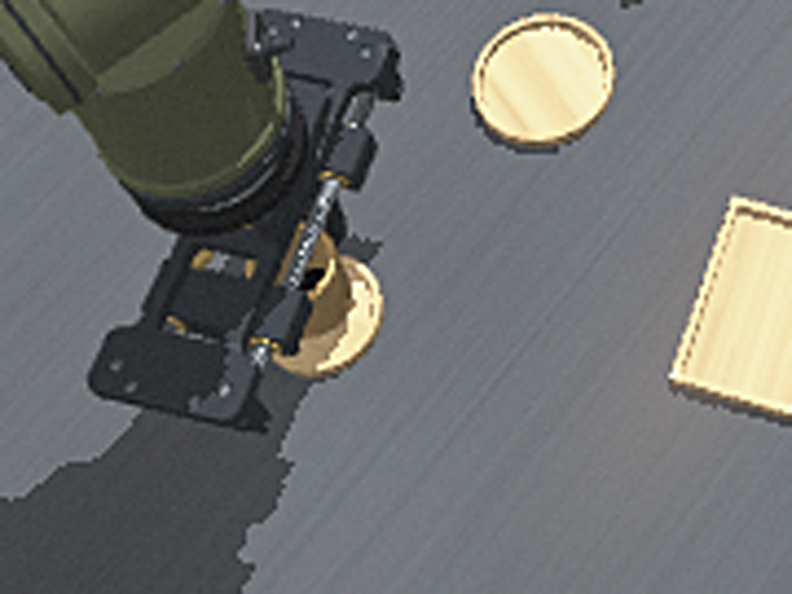

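The small cup at (320,290) hangs over the small tray, whose visible rim is at (370,315), inside the rim. I'll lower it slowly.

```bash
python3 -m jog '[{"fingers":200,"tx":0,"ty":0,"tz":0.2,"yaw":0},{"fingers":200,"tx":0,"ty":0,"tz":0.15,"yaw":0},{"fingers":200,"tx":0,"ty":0,"tz":0.05,"yaw":0},{"fingers":200,"tx":0,"ty":0,"tz":0.03,"yaw":0},{"fingers":200,"tx":0,"ty":0,"tz":0,"yaw":0},{"fingers":200,"tx":0,"ty":0,"tz":0,"yaw":0}]' 12; python3 -c "
from h import *; go(449,-385.3,41)"
```

```text
clock: 7.07
position: [0.449, -0.3852, 0.1898]
tcp_rot: [0.981, 0.194, -0.005, -0.0]
contact_force: [-0.6, -0.1, 0.1]
opening: 0.0418
grip_force: 12.0
t7.1 pos [ 449.  -385.2  189.8] phi 22.3 F [-0.6 -0.1  0.1] open 41.8 grip 12.0
tx -0.00 ty 0.00 tz 0.06
```

```bash
python3 -m jog '[{"fingers":200,"tx":0,"ty":0,"tz":0.03,"yaw":0},{"fingers":200,"tx":0,"ty":0,"tz":0.03,"yaw":0},{"fingers":200,"tx":0,"ty":0,"tz":0,"yaw":0},{"fingers":200,"tx":0,"ty":0,"tz":0,"yaw":0}]' 12; python3 -c "
from h import *; go(449,-385.3,41)"
```

```text
clock: 7.4
position: [0.449, -0.3852, 0.188]
tcp_rot: [0.981, 0.194, -0.005, -0.0]
contact_force: [-0.7, -0.3, 0.2]
opening: 0.0417
grip_force: 12.0
t7.4 pos [ 449.  -385.2  188. ] phi 22.3 F [-0.7 -0.3  0.2] open 41.7 grip 12.0
tx -0.00 ty 0.00 tz -0.00
```

```bash
python3 -m jog '[{"fingers":200,"tx":0,"ty":0,"tz":0.03,"yaw":0},{"fingers":200,"tx":0,"ty":0,"tz":0.0,"yaw":0},{"fingers":200,"tx":0,"ty":0,"tz":0,"yaw":0}]' 12; python3 -c "
from h import *; go(449,-385.3,41)"
```

```text
clock: 7.65
position: [0.449, -0.3852, 0.1878]
tcp_rot: [0.981, 0.194, -0.005, 0.0]
contact_force: [-0.4, 0.7, 4.9]
opening: 0.0419
grip_force: 11.8
t7.7 pos [ 449.  -385.2  187.8] phi 22.3 F [-0.4  0.7  4.9] open 41.9 grip 11.8
tx -0.00 ty 0.00 tz -0.01
```

Contact at 5 N. I'll release and rise.

```bash
python3 -m jog '[{"fingers":90,"tx":0,"ty":0,"tz":0,"yaw":0},{"fingers":40,"tx":0,"ty":0,"tz":0,"yaw":0},{"fingers":0,"tx":0,"ty":0,"tz":0,"yaw":0},{"fingers":0,"tx":0,"ty":0,"tz":0,"yaw":0},{"fingers":0,"tx":0,"ty":0,"tz":0,"yaw":0},{"fingers":0,"tx":0,"ty":0,"tz":-0.5,"yaw":0},{"fingers":0,"tx":0,"ty":0,"tz":-0.8,"yaw":0},{"fingers":0,"tx":0,"ty":0,"tz":-0.9,"yaw":0},{"fingers":0,"tx":0,"ty":0,"tz":-0.9,"yaw":0},{"fingers":0,"tx":0,"ty":0,"tz":-0.5,"yaw":0}]' 12; python3 -c "
from h import *; go(451,236.3,124,22)
print(ray('top',251*.7,404*.7,.066))"
```

```text
clock: 8.48
position: [0.4506, -0.3852, 0.2978]
tcp_rot: [0.981, 0.194, -0.004, 0.001]
contact_force: [-0.1, 0.5, 0.4]
opening: 0.088
grip_force: 0.0
t8.5 pos [ 450.6 -385.2  297.8] phi 22.3 F [-0.1  0.5  0.4] open 88.0 grip 0.0
tx 7.89 ty -19.16 tz 0.89 yaw 0.07
[0.34058226 0.22510725 0.066     ]
```

```bash
python3 -m jog '[{"fingers":0,"tx":0.4,"ty":-0.96,"tz":0,"yaw":0},{"fingers":0,"tx":0.4,"ty":-0.96,"tz":0,"yaw":0},{"fingers":0,"tx":0.4,"ty":-0.96,"tz":0,"yaw":0},{"fingers":0,"tx":0.4,"ty":-0.96,"tz":0,"yaw":0},{"fingers":0,"tx":0.4,"ty":-0.96,"tz":0,"yaw":0},{"fingers":0,"tx":0.4,"ty":-0.96,"tz":0,"yaw":0},{"fingers":0,"tx":0.4,"ty":-0.96,"tz":0,"yaw":0},{"fingers":0,"tx":0.4,"ty":-0.96,"tz":0,"yaw":0},{"fingers":0,"tx":0.4,"ty":-0.96,"tz":0,"yaw":0},{"fingers":0,"tx":0.4,"ty":-0.96,"tz":0,"yaw":0}]' 12
python3 -m jog '[{"fingers":0,"tx":0.4,"ty":-0.96,"tz":0,"yaw":0},{"fingers":0,"tx":0.4,"ty":-0.96,"tz":0,"yaw":0},{"fingers":0,"tx":0.4,"ty":-0.96,"tz":0,"yaw":0},{"fingers":0,"tx":0.4,"ty":-0.96,"tz":0,"yaw":0},{"fingers":0,"tx":0.4,"ty":-0.96,"tz":0,"yaw":0},{"fingers":0,"tx":0.4,"ty":-0.96,"tz":0,"yaw":0},{"fingers":0,"tx":0.4,"ty":-0.96,"tz":0,"yaw":0},{"fingers":0,"tx":0.4,"ty":-0.96,"tz":0,"yaw":0},{"fingers":0,"tx":0.4,"ty":-0.96,"tz":0,"yaw":0},{"fingers":0,"tx":0,"ty":0,"tz":0,"yaw":0}]' 12; python3 -c "
from h import *; go(451,236.3,42,22)"
```

```text
clock: 9.32
position: [0.4515, -0.0716, 0.2946]
tcp_rot: [0.981, 0.194, -0.005, -0.0]
contact_force: [-0.1, 0.7, -0.6]
opening: 0.0884
grip_force: 0.0
clock: 10.15
position: [0.4525, 0.2154, 0.2943]
tcp_rot: [0.98, 0.198, -0.003, -0.004]
contact_force: [-0.1, 0.7, -0.5]
opening: 0.0878
grip_force: 0.0
t10.2 pos [452.5 215.4 294.3] phi 22.9 F [-0.1  0.7 -0.5] open 87.8 grip 0.0
tx 0.22 ty -0.66 tz 3.51 yaw 0.18
```

```bash
python3 -m jog '[{"fingers":0,"tx":0.22,"ty":-0.6,"tz":0,"yaw":0},{"fingers":0,"tx":0,"ty":0,"tz":0,"yaw":0},{"fingers":0,"tx":0,"ty":0,"tz":0,"yaw":0}]' 12; python3 -c "
from h import *; go(451,236.3,42,22)"
```

```text
clock: 10.4
position: [0.452, 0.2274, 0.2939]
tcp_rot: [0.981, 0.195, -0.005, -0.0]
contact_force: [-0.5, -1.2, -0.4]
opening: 0.0882
grip_force: 0.0
t10.4 pos [452.  227.4 293.9] phi 22.4 F [-0.5 -1.2 -0.4] open 88.2 grip 0.0
tx 0.08 ty -0.29 tz 3.50 yaw 0.09
```

```bash
python3 -m jog '[{"fingers":0,"tx":0.08,"ty":-0.29,"tz":0,"yaw":0},{"fingers":0,"tx":0,"ty":0,"tz":0.5,"yaw":0},{"fingers":0,"tx":0,"ty":0,"tz":0.5,"yaw":0},{"fingers":0,"tx":0,"ty":0,"tz":0,"yaw":0}]' 12; python3 -c "
from h import *; go(451,236.3,42,22)"
```

```text
clock: 10.73
position: [0.4502, 0.2349, 0.2622]
tcp_rot: [0.981, 0.193, -0.007, 0.001]
contact_force: [-0.3, -0.5, -0.4]
opening: 0.0881
grip_force: 0.0
t10.7 pos [450.2 234.9 262.2] phi 22.3 F [-0.3 -0.5 -0.4] open 88.1 grip 0.0
tx 0.04 ty -0.03 tz 2.44 yaw 0.06
```

```bash
python3 - <<'E'
s=open('h.py').read()
s=s.replace('p=np.array(s["position"]);','p=np.array(s["position"]); p=p+.147*(Rot.from_quat(q).apply([0,0,1])+[0,0,1]);').replace('import cv2,','from scipy.spatial.transform import Rotation as Rot\nimport cv2,')
open('h.py','w').write(s)
E
python3 -m jog '[{"fingers":0,"tx":0.1,"ty":0,"tz":0.5,"yaw":0},{"fingers":0,"tx":0,"ty":0,"tz":0.65,"yaw":0},{"fingers":0,"tx":0,"ty":0,"tz":0.65,"yaw":0},{"fingers":0,"tx":0,"ty":0,"tz":0.6,"yaw":0},{"fingers":0,"tx":0,"ty":0,"tz":0,"yaw":0},{"fingers":0,"tx":0,"ty":0,"tz":0,"yaw":0}]' 12; python3 -c "
from h import *; go(451,236.3,42,22)"
```

```text
clock: 11.23
position: [0.4529, 0.2363, 0.192]
tcp_rot: [0.981, 0.193, -0.006, 0.0]
contact_force: [0.1, 1.1, 0.6]
opening: 0.0881
grip_force: 0.0
t11.2 pos [451.3 235.9 192. ] phi 22.3 F [0.1 1.1 0.6] open 88.1 grip 0.0
tx -0.00 ty -0.02 tz 0.10 yaw 0.06
```

Well centred. Closing and lifting.

```bash
python3 -m jog '[{"fingers":80,"tx":0,"ty":0,"tz":0.1,"yaw":0},{"fingers":150,"tx":0,"ty":0,"tz":0,"yaw":0},{"fingers":150,"tx":0,"ty":0,"tz":0,"yaw":0},{"fingers":150,"tx":0,"ty":0,"tz":0,"yaw":0},{"fingers":150,"tx":0,"ty":0,"tz":0,"yaw":0},{"fingers":150,"tx":0,"ty":0,"tz":0,"yaw":0},{"fingers":150,"tx":0,"ty":0,"tz":0,"yaw":0},{"fingers":150,"tx":0,"ty":0,"tz":0,"yaw":0}]' 15; python3 -c "
from h import *; go(451,236.3,42,22)"
python3 -m jog '[{"fingers":150,"tx":0,"ty":0,"tz":-0.3,"yaw":0},{"fingers":150,"tx":0,"ty":0,"tz":-0.7,"yaw":0},{"fingers":150,"tx":0,"ty":0,"tz":-0.9,"yaw":0},{"fingers":150,"tx":0,"ty":0,"tz":-0.9,"yaw":0},{"fingers":150,"tx":0,"ty":0,"tz":-0.7,"yaw":0},{"fingers":150,"tx":0,"ty":0,"tz":0,"yaw":0}]' 15; python3 -c "
from h import *; go(455,-219,42,22)"
```

```text
clock: 11.9
position: [0.4531, 0.237, 0.1897]
tcp_rot: [0.981, 0.194, -0.004, -0.0]
contact_force: [-0.2, 0.6, 5.2]
opening: 0.06
grip_force: 17.3
t11.9 pos [451.9 236.9 189.8] phi 22.3 F [-0.2  0.6  5.2] open 60.0 grip 17.3
tx -0.03 ty 0.01 tz 0.03 yaw 0.07
clock: 12.4
position: [0.4549, 0.2374, 0.298]
tcp_rot: [0.981, 0.193, -0.002, -0.001]
contact_force: [-0.5, -0.1, -1.8]
opening: 0.0602
grip_force: 16.9
t12.4 pos [454.3 237.7 298. ] phi 22.3 F [-0.5 -0.1 -1.8] open 60.2 grip 16.9
tx -5.76 ty 14.09 tz 3.63 yaw 0.06
```

```bash
python3 -m jog '[{"fingers":150,"tx":-0.2,"ty":0.5,"tz":0,"yaw":0},{"fingers":150,"tx":-0.38,"ty":0.94,"tz":0,"yaw":0},{"fingers":150,"tx":-0.38,"ty":0.94,"tz":0,"yaw":0},{"fingers":150,"tx":-0.38,"ty":0.94,"tz":0,"yaw":0},{"fingers":150,"tx":-0.38,"ty":0.94,"tz":0,"yaw":0},{"fingers":150,"tx":-0.38,"ty":0.94,"tz":0,"yaw":0},{"fingers":150,"tx":-0.38,"ty":0.94,"tz":0,"yaw":0},{"fingers":150,"tx":-0.38,"ty":0.94,"tz":0,"yaw":0},{"fingers":150,"tx":-0.38,"ty":0.94,"tz":0,"yaw":0},{"fingers":150,"tx":-0.38,"ty":0.94,"tz":0,"yaw":0}]' 15
python3 -m jog '[{"fingers":150,"tx":-0.38,"ty":0.94,"tz":0,"yaw":0},{"fingers":150,"tx":-0.38,"ty":0.94,"tz":0,"yaw":0},{"fingers":150,"tx":-0.38,"ty":0.94,"tz":0,"yaw":0},{"fingers":150,"tx":-0.38,"ty":0.94,"tz":0,"yaw":0},{"fingers":150,"tx":-0.38,"ty":0.94,"tz":0,"yaw":0},{"fingers":150,"tx":-0.2,"ty":0.5,"tz":0,"yaw":0},{"fingers":150,"tx":0,"ty":0,"tz":0,"yaw":0},{"fingers":150,"tx":0,"ty":0,"tz":0,"yaw":0}]' 15; python3 -c "
from h import *; go(455,-219,46.7)"
```

```text
clock: 13.23
position: [0.4551, -0.0543, 0.294]
tcp_rot: [0.981, 0.194, -0.006, -0.0]
contact_force: [-0.5, 0.1, -0.6]
opening: 0.06
grip_force: 16.9
clock: 13.9
position: [0.456, -0.2217, 0.2942]
tcp_rot: [0.981, 0.193, -0.005, -0.0]
contact_force: [-0.1, 0.6, -1.3]
opening: 0.0601
grip_force: 16.9
t13.9 pos [ 454.4 -221.9  294.2] phi 22.2 F [-0.1  0.6 -1.3] open 60.1 grip 16.9
tx 0.05 ty -0.08 tz 3.35
```

```bash
python3 -m jog '[{"fingers":150,"tx":0.05,"ty":-0.08,"tz":0.3,"yaw":0},{"fingers":150,"tx":0,"ty":0,"tz":0.6,"yaw":0},{"fingers":150,"tx":0,"ty":0,"tz":0.7,"yaw":0},{"fingers":150,"tx":0,"ty":0,"tz":0.7,"yaw":0},{"fingers":150,"tx":0,"ty":0,"tz":0.5,"yaw":0},{"fingers":150,"tx":0,"ty":0,"tz":0.2,"yaw":0},{"fingers":150,"tx":0,"ty":0,"tz":0.1,"yaw":0},{"fingers":150,"tx":0,"ty":0,"tz":0,"yaw":0},{"fingers":150,"tx":0,"ty":0,"tz":0,"yaw":0}]' 15; python3 -c "
from h import *; go(455,-219,46.7)"
```

```text
clock: 14.65
position: [0.4565, -0.2179, 0.2022]
tcp_rot: [0.981, 0.194, -0.005, -0.0]
contact_force: [-0.9, -0.3, -1.0]
opening: 0.06
grip_force: 16.9
t14.7 pos [ 455.2 -218.1  202.2] phi 22.4 F [-0.9 -0.3 -1. ] open 60.0 grip 16.9
tx -0.02 ty 0.02 tz 0.28
```

```bash
python3 -m jog '[{"fingers":150,"tx":0,"ty":0.03,"tz":0.12,"yaw":0},{"fingers":150,"tx":0,"ty":0,"tz":0.07,"yaw":0},{"fingers":150,"tx":0,"ty":0,"tz":0.04,"yaw":0},{"fingers":150,"tx":0,"ty":0,"tz":0.03,"yaw":0},{"fingers":150,"tx":0,"ty":0,"tz":0,"yaw":0},{"fingers":150,"tx":0,"ty":0,"tz":0,"yaw":0}]' 15; python3 -c "
from h import *; go(455,-219,46.7)"
```

```text
clock: 15.15
position: [0.4565, -0.2194, 0.194]
tcp_rot: [0.981, 0.194, -0.005, -0.0]
contact_force: [0.2, 0.6, -2.0]
opening: 0.0599
grip_force: 16.9
t15.2 pos [ 455.1 -219.6  194. ] phi 22.3 F [ 0.2  0.6 -2. ] open 59.9 grip 16.9
tx 0.01 ty -0.02 tz 0.01
```

```bash
python3 -m jog '[{"fingers":150,"tx":0,"ty":0,"tz":0.03,"yaw":0},{"fingers":150,"tx":0,"ty":0,"tz":0.0,"yaw":0},{"fingers":150,"tx":0,"ty":0,"tz":0,"yaw":0}]' 15; python3 -c "
from h import *; go(455,-219,46.7)"
```

```text
clock: 15.4
position: [0.4565, -0.2192, 0.1937]
tcp_rot: [0.981, 0.194, -0.005, 0.0]
contact_force: [-1.4, 1.1, 6.7]
opening: 0.0601
grip_force: 17.3
t15.4 pos [ 455.1 -219.5  193.7] phi 22.3 F [-1.4  1.1  6.7] open 60.1 grip 17.3
tx 0.00 ty -0.02 tz 0.00
```

```bash
python3 -m jog '[{"fingers":60,"tx":0,"ty":0,"tz":0,"yaw":0},{"fingers":0,"tx":0,"ty":0,"tz":0,"yaw":0},{"fingers":0,"tx":0,"ty":0,"tz":0,"yaw":0},{"fingers":0,"tx":0,"ty":0,"tz":0,"yaw":0},{"fingers":0,"tx":0,"ty":0,"tz":-0.4,"yaw":0},{"fingers":0,"tx":0,"ty":0,"tz":-0.8,"yaw":0},{"fingers":0,"tx":0,"ty":0,"tz":-0.9,"yaw":0},{"fingers":0,"tx":0,"ty":0,"tz":-0.9,"yaw":0},{"fingers":0,"tx":0,"ty":0,"tz":-0.6,"yaw":-0.5},{"fingers":0,"tx":0,"ty":0,"tz":0,"yaw":-1}]' 15
python3 -m jog '[{"fingers":0,"tx":0,"ty":0,"tz":0,"yaw":-1},{"fingers":0,"tx":0,"ty":0,"tz":0,"yaw":-1},{"fingers":0,"tx":0,"ty":0,"tz":0,"yaw":-1},{"fingers":0,"tx":0,"ty":0,"tz":0,"yaw":-1},{"fingers":0,"tx":0,"ty":0,"tz":0,"yaw":-1},{"fingers":0,"tx":0,"ty":0,"tz":0,"yaw":-1},{"fingers":0,"tx":0,"ty":0,"tz":0,"yaw":-1},{"fingers":0,"tx":0,"ty":0,"tz":0,"yaw":0},{"fingers":0,"tx":0,"ty":0,"tz":0,"yaw":0}]' 15; python3 -c "
from h import *; go(627.5,262.7,130,65.5); print(arm.observe()['joint_positions'])"
```

```text
clock: 16.23
position: [0.4585, -0.2195, 0.3043]
tcp_rot: [0.966, 0.258, -0.002, 0.002]
contact_force: [0.4, -0.0, -0.5]
opening: 0.0884
grip_force: 0.0
clock: 16.98
position: [0.4574, -0.2193, 0.3008]
tcp_rot: [0.845, 0.535, -0.005, -0.002]
contact_force: [0.4, -0.3, -0.4]
opening: 0.0881
grip_force: 0.0
t17.0 pos [ 455.9 -219.5  300.9] phi 64.7 F [ 0.4 -0.3 -0.4] open 88.1 grip 0.0
tx 16.97 ty -1.70 tz 0.80 yaw -0.16
[ 0.65407269  0.74266297 -0.49185876  1.99902885  0.64433833  0.56822943
 -0.73139643]
```

```bash
python3 -m jog '[{"fingers":0,"tx":1,"ty":-0.1,"tz":0,"yaw":-0.16},{"fingers":0,"tx":1,"ty":-0.1,"tz":0,"yaw":0},{"fingers":0,"tx":1,"ty":-0.1,"tz":0,"yaw":0},{"fingers":0,"tx":1,"ty":-0.1,"tz":0,"yaw":0},{"fingers":0,"tx":1,"ty":-0.1,"tz":0,"yaw":0},{"fingers":0,"tx":1,"ty":-0.1,"tz":0,"yaw":0},{"fingers":0,"tx":1,"ty":-0.1,"tz":0,"yaw":0},{"fingers":0,"tx":1,"ty":-0.1,"tz":0,"yaw":0},{"fingers":0,"tx":1,"ty":-0.1,"tz":0,"yaw":0},{"fingers":0,"tx":1,"ty":-0.1,"tz":0,"yaw":0}]' 15
python3 -m jog '[{"fingers":0,"tx":1,"ty":-0.1,"tz":0,"yaw":0},{"fingers":0,"tx":1,"ty":-0.1,"tz":0,"yaw":0},{"fingers":0,"tx":1,"ty":-0.1,"tz":0,"yaw":0},{"fingers":0,"tx":1,"ty":-0.1,"tz":0,"yaw":0},{"fingers":0,"tx":1,"ty":-0.1,"tz":0,"yaw":0},{"fingers":0,"tx":1,"ty":-0.1,"tz":0,"yaw":0},{"fingers":0,"tx":0.8,"ty":-0.1,"tz":0,"yaw":0},{"fingers":0,"tx":0,"ty":0,"tz":0,"yaw":0},{"fingers":0,"tx":0,"ty":0,"tz":0,"yaw":0}]' 15; python3 -c "
from h import *; go(627.5,262.7,36,65.5); print(arm.observe()['joint_positions'])"
```

```text
clock: 17.82
position: [0.5546, 0.068, 0.2996]
tcp_rot: [0.841, 0.541, -0.005, -0.002]
contact_force: [0.3, -0.2, 0.1]
opening: 0.0881
grip_force: 0.0
clock: 18.57
position: [0.6188, 0.2628, 0.2982]
tcp_rot: [0.84, 0.542, -0.005, -0.002]
contact_force: [-0.1, -0.6, 0.2]
opening: 0.088
grip_force: 0.0
t18.6 pos [617.3 262.6 298.3] phi 65.7 F [-0.1 -0.6  0.2] open 88.0 grip 0.0
tx 0.14 ty 0.31 tz 3.84 yaw 0.04
[-0.234832    0.91149019 -0.46648115  1.48386052  0.47785501  0.870524
 -1.28382867]
```

```bash
python3 -m jog '[{"fingers":0,"tx":0.14,"ty":0.31,"tz":0,"yaw":0},{"fingers":0,"tx":0,"ty":0,"tz":0.6,"yaw":0},{"fingers":0,"tx":0,"ty":0,"tz":0.7,"yaw":0},{"fingers":0,"tx":0,"ty":0,"tz":0,"yaw":0},{"fingers":0,"tx":0,"ty":0,"tz":0,"yaw":0}]' 15; python3 -c "
from h import *; go(627.5,262.7,36,65.5)
crop('scene','pics/e.png',280,90)"
```

```text
clock: 18.98
position: [0.6288, 0.259, 0.2585]
tcp_rot: [0.841, 0.541, -0.006, -0.001]
contact_force: [0.4, 0.1, 0.5]
opening: 0.0885
grip_force: 0.0
t19.0 pos [627.  258.3 258.5] phi 65.5 F [0.4 0.1 0.5] open 88.5 grip 0.0
tx 0.14 ty -0.04 tz 2.52 yaw 0.00
```

View pics/e.png

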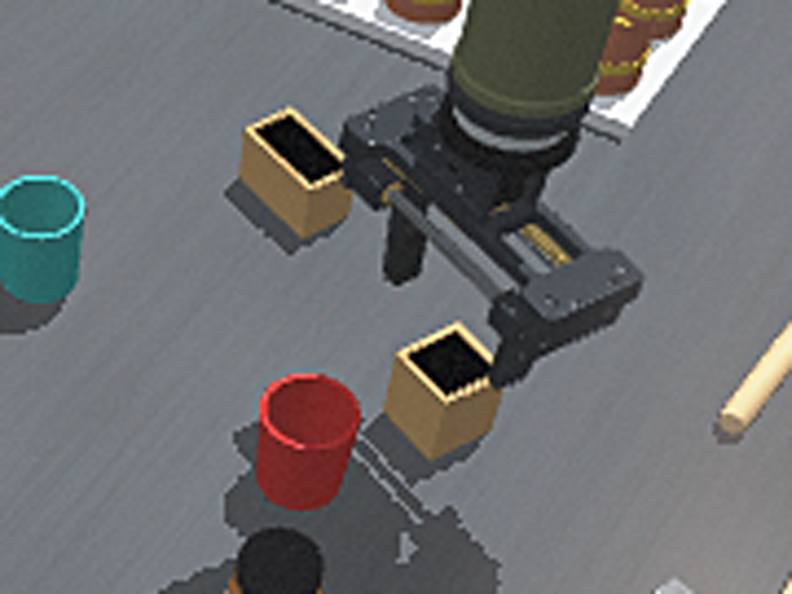

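The open fingers at (405,250) and (510,355) straddle the square cup at (445,390), and the red cup at (308,440) is clear. Going down.

```bash
python3 -m jog '[{"fingers":0,"tx":0.14,"ty":-0.04,"tz":0.3,"yaw":0},{"fingers":0,"tx":0,"ty":0,"tz":0.6,"yaw":0},{"fingers":0,"tx":0,"ty":0,"tz":0.6,"yaw":0},{"fingers":0,"tx":0,"ty":0,"tz":0.6,"yaw":0},{"fingers":0,"tx":0,"ty":0,"tz":0.3,"yaw":0},{"fingers":0,"tx":0,"ty":0,"tz":0,"yaw":0},{"fingers":0,"tx":0,"ty":0,"tz":0,"yaw":0}]' 15; python3 -c "
from h import *; go(627.5,262.7,36,65.5)"
```

```text
clock: 19.62
position: [0.6293, 0.2653, 0.1879]
tcp_rot: [0.84, 0.542, -0.004, -0.002]
contact_force: [-1.2, 0.2, 1.0]
opening: 0.0879
grip_force: 0.0
t19.6 pos [627.9 265.1 187.9] phi 65.6 F [-1.2  0.2  1. ] open 87.9 grip 0.0
tx -0.08 ty 0.02 tz 0.16 yaw 0.03
```

```bash
python3 -m jog '[{"fingers":90,"tx":-0.08,"ty":0,"tz":0.1,"yaw":0},{"fingers":180,"tx":0,"ty":0,"tz":0,"yaw":0},{"fingers":180,"tx":0,"ty":0,"tz":0,"yaw":0},{"fingers":180,"tx":0,"ty":0,"tz":0,"yaw":0},{"fingers":180,"tx":0,"ty":0,"tz":0,"yaw":0},{"fingers":180,"tx":0,"ty":0,"tz":0,"yaw":0},{"fingers":180,"tx":0,"ty":0,"tz":0,"yaw":0},{"fingers":180,"tx":0,"ty":0,"tz":0,"yaw":0},{"fingers":180,"tx":0,"ty":0,"tz":0,"yaw":0},{"fingers":180,"tx":0,"ty":0,"tz":0,"yaw":0}]' 15; python3 -c "
from h import *; go(627.5,262.7,36,65.5)"
python3 -m jog '[{"fingers":180,"tx":0,"ty":0,"tz":-0.3,"yaw":0},{"fingers":180,"tx":0,"ty":0,"tz":-0.7,"yaw":0},{"fingers":180,"tx":0,"ty":0,"tz":-0.9,"yaw":0},{"fingers":180,"tx":0,"ty":0,"tz":-0.9,"yaw":0},{"fingers":180,"tx":0,"ty":0,"tz":-0.8,"yaw":0},{"fingers":180,"tx":0,"ty":0,"tz":0,"yaw":1},{"fingers":180,"tx":0,"ty":0,"tz":0,"yaw":1},{"fingers":180,"tx":0,"ty":0,"tz":0,"yaw":0.8},{"fingers":180,"tx":0,"ty":0,"tz":0,"yaw":0},{"fingers":180,"tx":0,"ty":0,"tz":0,"yaw":0}]' 15; python3 -c "
from h import *; go(453.5,-101.5,41,52.2)"
```

```text
clock: 20.45
position: [0.6283, 0.2628, 0.1849]
tcp_rot: [0.84, 0.542, -0.004, -0.002]
contact_force: [-0.5, -0.9, 2.4]
opening: 0.0496
grip_force: 15.0
t20.4 pos [627.  262.6 184.9] phi 65.6 F [-0.5 -0.9  2.4] open 49.6 grip 15.0
tx 0.01 ty 0.01 tz 0.06 yaw 0.03
clock: 21.28
position: [0.6289, 0.2631, 0.2926]
tcp_rot: [0.9, 0.437, -0.005, -0.001]
contact_force: [0.3, 0.4, -1.6]
opening: 0.0503
grip_force: 15.0
t21.3 pos [627.4 262.8 292.6] phi 51.8 F [ 0.3  0.4 -1.6] open 50.3 grip 15.0
tx -13.13 ty 2.96 tz 3.49 yaw -0.09
```

```bash
python3 -m jog '[{"fingers":180,"tx":-0.5,"ty":0.11,"tz":0,"yaw":-0.05},{"fingers":180,"tx":-0.9,"ty":0.2,"tz":0,"yaw":0},{"fingers":180,"tx":-0.95,"ty":0.21,"tz":0,"yaw":0},{"fingers":180,"tx":-0.95,"ty":0.21,"tz":0,"yaw":0},{"fingers":180,"tx":-0.95,"ty":0.21,"tz":0,"yaw":0},{"fingers":180,"tx":-0.95,"ty":0.21,"tz":0,"yaw":0},{"fingers":180,"tx":-0.95,"ty":0.21,"tz":0,"yaw":0},{"fingers":180,"tx":-0.95,"ty":0.21,"tz":0,"yaw":0},{"fingers":180,"tx":-0.95,"ty":0.21,"tz":0,"yaw":0},{"fingers":180,"tx":-0.95,"ty":0.21,"tz":0,"yaw":0}]' 15
python3 -m jog '[{"fingers":180,"tx":-0.95,"ty":0.21,"tz":0,"yaw":0},{"fingers":180,"tx":-0.95,"ty":0.21,"tz":0,"yaw":0},{"fingers":180,"tx":-0.95,"ty":0.21,"tz":0,"yaw":0},{"fingers":180,"tx":-0.9,"ty":0.21,"tz":0,"yaw":0},{"fingers":180,"tx":-0.4,"ty":0.1,"tz":0,"yaw":0},{"fingers":180,"tx":0,"ty":0,"tz":0,"yaw":0},{"fingers":180,"tx":0,"ty":0,"tz":0,"yaw":0}]' 15; python3 -c "
from h import *; go(453.5,-101.5,42,52.2)"
```

```text
clock: 22.12
position: [0.5087, 0.0127, 0.2942]
tcp_rot: [0.899, 0.439, -0.005, -0.001]
contact_force: [0.7, -0.9, -0.5]
opening: 0.05
grip_force: 15.0
clock: 22.7
position: [0.455, -0.1016, 0.295]
tcp_rot: [0.899, 0.437, -0.004, -0.001]
contact_force: [0.5, -0.0, -1.1]
opening: 0.0499
grip_force: 15.0
t22.7 pos [ 453.7 -101.8  295. ] phi 51.9 F [ 0.5 -0.  -1.1] open 49.9 grip 15.0
tx 0.00 ty -0.01 tz 3.53 yaw -0.06
```

```bash
python3 -m jog '[{"fingers":180,"tx":0,"ty":0,"tz":0.3,"yaw":0},{"fingers":180,"tx":0,"ty":0,"tz":0.7,"yaw":0},{"fingers":180,"tx":0,"ty":0,"tz":0.8,"yaw":0},{"fingers":180,"tx":0,"ty":0,"tz":0.7,"yaw":0},{"fingers":180,"tx":0,"ty":0,"tz":0.5,"yaw":0},{"fingers":180,"tx":0,"ty":0,"tz":0.2,"yaw":0},{"fingers":180,"tx":0,"ty":0,"tz":0,"yaw":0},{"fingers":180,"tx":0,"ty":0,"tz":0,"yaw":0}]' 15; python3 -c "
from h import *; go(453.5,-101.5,42,52.2)
crop('scene','pics/f.png',180,180)"
```

```text
clock: 23.37
position: [0.4545, -0.1006, 0.199]
tcp_rot: [0.899, 0.439, -0.004, -0.001]
contact_force: [0.9, 1.1, -0.1]
opening: 0.0504
grip_force: 15.0
t23.4 pos [ 453.1 -100.8  199. ] phi 52.0 F [ 0.9  1.1 -0.1] open 50.4 grip 15.0
tx -0.01 ty 0.02 tz 0.33 yaw -0.04
```

View pics/f.png

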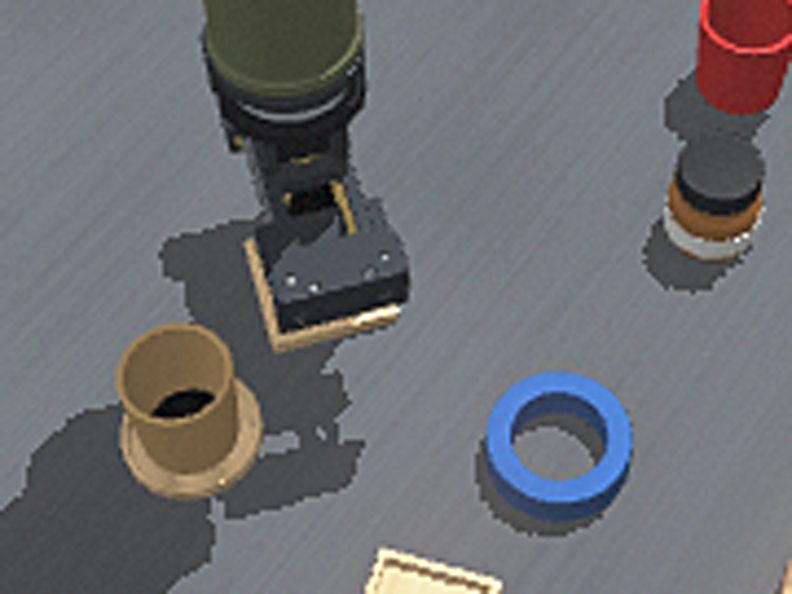

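The big cup at (180,410) stands inside its tray. The gripper holding the square cup is aligned over the square tray, whose corner is at (280,345). I'll lower it.

```bash
python3 -m jog '[{"fingers":180,"tx":0,"ty":0.02,"tz":0.14,"yaw":0},{"fingers":180,"tx":0,"ty":0,"tz":0.08,"yaw":0},{"fingers":180,"tx":0,"ty":0,"tz":0.05,"yaw":0},{"fingers":180,"tx":0,"ty":0,"tz":0.04,"yaw":0},{"fingers":180,"tx":0,"ty":0,"tz":0.03,"yaw":0},{"fingers":180,"tx":0,"ty":0,"tz":0,"yaw":0},{"fingers":180,"tx":0,"ty":0,"tz":0,"yaw":0}]' 15; python3 -c "
from h import *; go(453.5,-101.5,42,52.2)"
```

```text
clock: 24.0
position: [0.4542, -0.1023, 0.1888]
tcp_rot: [0.899, 0.437, -0.005, -0.001]
contact_force: [-0.2, -0.2, 1.2]
opening: 0.0502
grip_force: 15.0
t24.0 pos [ 452.8 -102.5  188.8] phi 51.9 F [-0.2 -0.2  1.2] open 50.2 grip 15.0
tx 0.04 ty -0.00 tz -0.01 yaw -0.06
```

```bash
python3 -m jog '[{"fingers":180,"tx":0,"ty":0,"tz":0.02,"yaw":0},{"fingers":180,"tx":0,"ty":0,"tz":0,"yaw":0},{"fingers":180,"tx":0,"ty":0,"tz":0,"yaw":0}]' 15; python3 -m jog '[{"fingers":90,"tx":0,"ty":0,"tz":0,"yaw":0},{"fingers":0,"tx":0,"ty":0,"tz":0,"yaw":0},{"fingers":0,"tx":0,"ty":0,"tz":0,"yaw":0},{"fingers":0,"tx":0,"ty":0,"tz":0,"yaw":0},{"fingers":0,"tx":0,"ty":0,"tz":-0.4,"yaw":0},{"fingers":0,"tx":0,"ty":0,"tz":-0.8,"yaw":0},{"fingers":0,"tx":0,"ty":0,"tz":-0.9,"yaw":0},{"fingers":0,"tx":0,"ty":0,"tz":-0.9,"yaw":0},{"fingers":0,"tx":0,"ty":0,"tz":-0.6,"yaw":0},{"fingers":0,"tx":0,"ty":0,"tz":0,"yaw":0}]' 15; python3 -c "
from h import *; go(445.3,394,120,-24.5); print(arm.observe()['joint_positions'])"
```

```text
clock: 24.25
position: [0.4541, -0.1022, 0.1887]
tcp_rot: [0.899, 0.437, -0.005, -0.001]
contact_force: [-0.2, 0.3, 9.1]
opening: 0.05
grip_force: 15.0
clock: 25.08
position: [0.456, -0.1022, 0.2988]
tcp_rot: [0.899, 0.437, -0.002, 0.0]
contact_force: [-0.0, -0.0, 0.3]
opening: 0.0883
grip_force: 0.0
t25.1 pos [ 455.4 -102.5  298.8] phi 51.8 F [-0.  -0.   0.3] open 88.3 grip 0.0
tx 12.80 ty -10.49 tz 1.06 yaw 15.27
[ 0.37075481  0.69991102 -0.39907561  2.11987239  0.63004266  0.44286408
 -1.19101689]
```

```bash
python3 -m jog '[{"fingers":0,"tx":0.9,"ty":-0.74,"tz":0,"yaw":0},{"fingers":0,"tx":0.9,"ty":-0.74,"tz":0,"yaw":0},{"fingers":0,"tx":0.9,"ty":-0.74,"tz":0,"yaw":0},{"fingers":0,"tx":0.9,"ty":-0.74,"tz":0,"yaw":0},{"fingers":0,"tx":0.9,"ty":-0.74,"tz":0,"yaw":0},{"fingers":0,"tx":0.9,"ty":-0.74,"tz":0,"yaw":0},{"fingers":0,"tx":0.9,"ty":-0.74,"tz":0,"yaw":0},{"fingers":0,"tx":0.9,"ty":-0.74,"tz":0,"yaw":0},{"fingers":0,"tx":0.9,"ty":-0.74,"tz":0,"yaw":0},{"fingers":0,"tx":0.9,"ty":-0.74,"tz":0,"yaw":0}]' 15
python3 -m jog '[{"fingers":0,"tx":0.9,"ty":-0.74,"tz":0,"yaw":0},{"fingers":0,"tx":0.9,"ty":-0.74,"tz":0,"yaw":0},{"fingers":0,"tx":0.9,"ty":-0.74,"tz":0,"yaw":0},{"fingers":0,"tx":0,"ty":0,"tz":0,"yaw":1},{"fingers":0,"tx":0,"ty":0,"tz":0,"yaw":1},{"fingers":0,"tx":0,"ty":0,"tz":0,"yaw":1},{"fingers":0,"tx":0,"ty":0,"tz":0,"yaw":1},{"fingers":0,"tx":0,"ty":0,"tz":0,"yaw":1},{"fingers":0,"tx":0,"ty":0,"tz":0,"yaw":1},{"fingers":0,"tx":0,"ty":0,"tz":0,"yaw":1}]' 15
python3 -m jog '[{"fingers":0,"tx":0,"ty":0,"tz":0,"yaw":1},{"fingers":0,"tx":0,"ty":0,"tz":0,"yaw":1},{"fingers":0,"tx":0,"ty":0,"tz":0,"yaw":1},{"fingers":0,"tx":0,"ty":0,"tz":0,"yaw":1},{"fingers":0,"tx":0,"ty":0,"tz":0,"yaw":1},{"fingers":0,"tx":0,"ty":0,"tz":0,"yaw":1},{"fingers":0,"tx":0,"ty":0,"tz":0,"yaw":1},{"fingers":0,"tx":0,"ty":0,"tz":0,"yaw":1},{"fingers":0,"tx":0,"ty":0,"tz":0,"yaw":0},{"fingers":0,"tx":0,"ty":0,"tz":0,"yaw":0}]' 15; python3 -c "
from h import *; go(445.3,394,33,-24.5); print(arm.observe()['joint_positions'])"
```

```text
clock: 25.92
position: [0.4466, 0.2491, 0.2945]
tcp_rot: [0.899, 0.438, -0.006, -0.001]
contact_force: [-0.1, -0.1, 0.4]
opening: 0.0883
grip_force: 0.0
clock: 26.75
position: [0.4446, 0.3521, 0.2941]
tcp_rot: [0.989, 0.145, -0.005, 0.001]
contact_force: [0.4, -0.2, 0.2]
opening: 0.0881
grip_force: 0.0
clock: 27.58
position: [0.4445, 0.3523, 0.2944]
tcp_rot: [0.98, -0.199, -0.004, 0.003]
contact_force: [-0.6, 0.1, 1.2]
opening: 0.0884
grip_force: 0.0
t27.6 pos [443.  351.7 294.5] phi -23.0 F [-0.6  0.1  1.2] open 88.4 grip 0.0
tx -0.48 ty -1.33 tz 3.82 yaw 0.31
[-0.79255199  0.77212804  0.07190951  1.84230936 -0.10464718  0.54079281
 -2.62214685]
```

Joint 7 is near its limit this way round (-2.62), so I'm taking the half-turn-equivalent grasp.

```bash
python3 -m jog '[{"fingers":0,"tx":0,"ty":0,"tz":0,"yaw":-1},{"fingers":0,"tx":0,"ty":0,"tz":0,"yaw":-1},{"fingers":0,"tx":0,"ty":0,"tz":0,"yaw":-1},{"fingers":0,"tx":0,"ty":0,"tz":0,"yaw":-1},{"fingers":0,"tx":0,"ty":0,"tz":0,"yaw":-1},{"fingers":0,"tx":0,"ty":0,"tz":0,"yaw":-1},{"fingers":0,"tx":0,"ty":0,"tz":0,"yaw":-1},{"fingers":0,"tx":0,"ty":0,"tz":0,"yaw":-1},{"fingers":0,"tx":0,"ty":0,"tz":0,"yaw":-1},{"fingers":0,"tx":0,"ty":0,"tz":0,"yaw":-1}]' 15
python3 -m jog '[{"fingers":0,"tx":0,"ty":0,"tz":0,"yaw":-1},{"fingers":0,"tx":0,"ty":0,"tz":0,"yaw":-1},{"fingers":0,"tx":0,"ty":0,"tz":0,"yaw":-1},{"fingers":0,"tx":0,"ty":0,"tz":0,"yaw":-1},{"fingers":0,"tx":0,"ty":0,"tz":0,"yaw":-1},{"fingers":0,"tx":0,"ty":0,"tz":0,"yaw":-1},{"fingers":0,"tx":0,"ty":0,"tz":0,"yaw":-1},{"fingers":0,"tx":0,"ty":0,"tz":0,"yaw":-1},{"fingers":0,"tx":0,"ty":0,"tz":0,"yaw":-1},{"fingers":0,"tx":0,"ty":0,"tz":0,"yaw":-1}]' 15
python3 -m jog '[{"fingers":0,"tx":0,"ty":0,"tz":0,"yaw":-1},{"fingers":0,"tx":0,"ty":0,"tz":0,"yaw":-1},{"fingers":0,"tx":0,"ty":0,"tz":0,"yaw":-1},{"fingers":0,"tx":0,"ty":0,"tz":0,"yaw":-1},{"fingers":0,"tx":0,"ty":0,"tz":0,"yaw":-1},{"fingers":0,"tx":0,"ty":0,"tz":0,"yaw":-1},{"fingers":0,"tx":0,"ty":0,"tz":0,"yaw":-1},{"fingers":0,"tx":0,"ty":0,"tz":0,"yaw":-1},{"fingers":0,"tx":0,"ty":0,"tz":0,"yaw":-1},{"fingers":0,"tx":0,"ty":0,"tz":0,"yaw":-1}]' 15
python3 -m jog '[{"fingers":0,"tx":0,"ty":0,"tz":0,"yaw":-1},{"fingers":0,"tx":0,"ty":0,"tz":0,"yaw":-1},{"fingers":0,"tx":0,"ty":0,"tz":0,"yaw":-1},{"fingers":0,"tx":0,"ty":0,"tz":0,"yaw":-1},{"fingers":0,"tx":0,"ty":0,"tz":0,"yaw":-1},{"fingers":0,"tx":0,"ty":0,"tz":0,"yaw":-0.7},{"fingers":0,"tx":0,"ty":0,"tz":0,"yaw":0},{"fingers":0,"tx":0,"ty":0,"tz":0,"yaw":0}]' 15; python3 -c "
from h import *; go(445.3,394,33,-24.5); print(arm.observe()['joint_positions'])"
```

```text
clock: 28.42
position: [0.4449, 0.3521, 0.295]
tcp_rot: [0.972, 0.236, -0.005, -0.0]
contact_force: [0.4, 0.9, 0.6]
opening: 0.0882
grip_force: 0.0
clock: 29.25
position: [0.445, 0.3521, 0.295]
tcp_rot: [0.781, 0.624, -0.004, -0.002]
contact_force: [0.2, -0.2, -0.2]
opening: 0.0877
grip_force: 0.0
clock: 30.08
position: [0.4451, 0.352, 0.2951]
tcp_rot: [0.444, 0.896, -0.003, -0.004]
contact_force: [-0.5, -0.1, 0.5]
opening: 0.0881
grip_force: 0.0
clock: 30.75
position: [0.4451, 0.3521, 0.295]
tcp_rot: [0.214, 0.977, -0.002, -0.005]
contact_force: [0.2, 0.5, -0.0]
opening: 0.088
grip_force: 0.0
t30.8 pos [443.7 351.9 295. ] phi 155.3 F [ 0.2  0.5 -0. ] open 88.0 grip 0.0
tx 0.54 ty 1.30 tz 3.83 yaw -0.04
[-0.31875167  0.87605379 -0.76991623  1.81623569  0.81898895  0.8103414
 -0.3738655 ]
```

```bash
python3 -m jog '[{"fingers":0,"tx":0.3,"ty":0.7,"tz":0,"yaw":0},{"fingers":0,"tx":0.24,"ty":0.6,"tz":0,"yaw":0},{"fingers":0,"tx":0,"ty":0,"tz":0.5,"yaw":0},{"fingers":0,"tx":0,"ty":0,"tz":0.7,"yaw":0},{"fingers":0,"tx":0,"ty":0,"tz":0.3,"yaw":0},{"fingers":0,"tx":0,"ty":0,"tz":0,"yaw":0},{"fingers":0,"tx":0,"ty":0,"tz":0,"yaw":0}]' 15; python3 -c "
from h import *; go(445.3,394,33,-24.5)
crop('scene','pics/g.png',260,70)"
```

```text
clock: 31.33
position: [0.4459, 0.3942, 0.2501]
tcp_rot: [0.213, 0.977, -0.002, -0.005]
contact_force: [0.9, 1.2, 1.3]
opening: 0.088
grip_force: 0.0
t31.3 pos [444.4 393.9 250.1] phi 155.4 F [0.9 1.2 1.3] open 88.0 grip 0.0
tx -0.03 ty 0.02 tz 2.34 yaw -0.03
```

View pics/g.png

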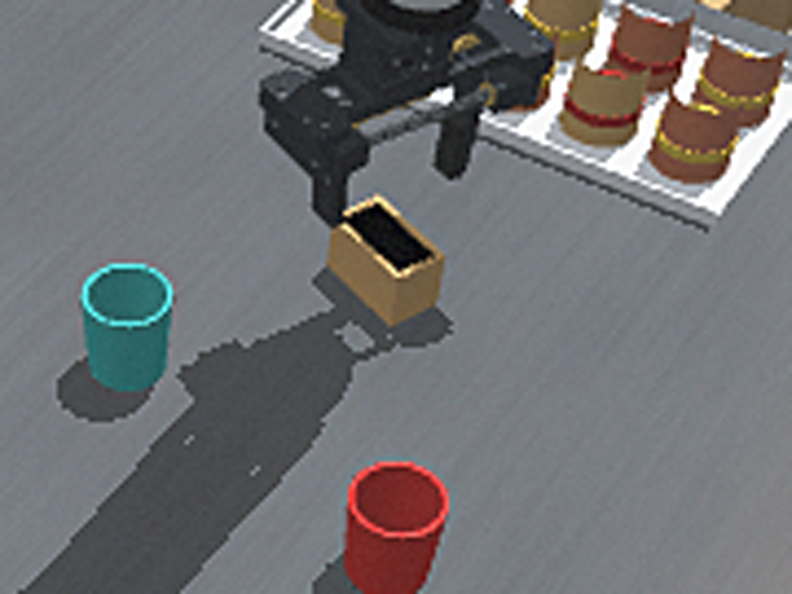

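The open fingers at (330,195) and (458,150) are either side of the oblong cup (388,262) across its width, and the finished cups on the steel tray are well away. Going down.

```bash
python3 -m jog '[{"fingers":0,"tx":-0.03,"ty":0.02,"tz":0.4,"yaw":0},{"fingers":0,"tx":0,"ty":0,"tz":0.6,"yaw":0},{"fingers":0,"tx":0,"ty":0,"tz":0.6,"yaw":0},{"fingers":0,"tx":0,"ty":0,"tz":0.5,"yaw":0},{"fingers":0,"tx":0,"ty":0,"tz":0.2,"yaw":0},{"fingers":0,"tx":0,"ty":0,"tz":0,"yaw":0},{"fingers":0,"tx":0,"ty":0,"tz":0,"yaw":0}]' 15; python3 -c "
from h import *; go(445.3,394,33,-24.5)"
```

```text
clock: 31.97
position: [0.4463, 0.3947, 0.1814]
tcp_rot: [0.213, 0.977, -0.002, -0.005]
contact_force: [-0.3, -0.3, 0.4]
opening: 0.0884
grip_force: 0.0
t32.0 pos [444.9 394.5 181.4] phi 155.4 F [-0.3 -0.3  0.4] open 88.4 grip 0.0
tx -0.02 ty -0.01 tz 0.05 yaw -0.02
```

```bash
python3 -m jog '[{"fingers":100,"tx":0,"ty":0,"tz":0,"yaw":0},{"fingers":200,"tx":0,"ty":0,"tz":0,"yaw":0},{"fingers":200,"tx":0,"ty":0,"tz":0,"yaw":0},{"fingers":200,"tx":0,"ty":0,"tz":0,"yaw":0},{"fingers":200,"tx":0,"ty":0,"tz":0,"yaw":0},{"fingers":200,"tx":0,"ty":0,"tz":0,"yaw":0},{"fingers":200,"tx":0,"ty":0,"tz":0,"yaw":0},{"fingers":200,"tx":0,"ty":0,"tz":0,"yaw":0},{"fingers":200,"tx":0,"ty":0,"tz":0,"yaw":0},{"fingers":200,"tx":0,"ty":0,"tz":0,"yaw":0}]' 15
python3 -m jog '[{"fingers":200,"tx":0,"ty":0,"tz":0,"yaw":0},{"fingers":200,"tx":0,"ty":0,"tz":0,"yaw":0}]' 15; python3 -c "
from h import *; go(445.3,394,33,-24.5)"
python3 -m jog '[{"fingers":200,"tx":0,"ty":0,"tz":-0.3,"yaw":0},{"fingers":200,"tx":0,"ty":0,"tz":-0.7,"yaw":0},{"fingers":200,"tx":0,"ty":0,"tz":-0.9,"yaw":0},{"fingers":200,"tx":0,"ty":0,"tz":-0.9,"yaw":0},{"fingers":200,"tx":0,"ty":0,"tz":-0.8,"yaw":0},{"fingers":200,"tx":0,"ty":0,"tz":0,"yaw":0},{"fingers":200,"tx":0,"ty":0,"tz":0,"yaw":0}]' 15; python3 -c "
from h import *; go(630,-252.8,38,-71.6); print(arm.observe()['joint_positions'])"
```

```text
clock: 32.8
position: [0.4464, 0.3947, 0.1814]
tcp_rot: [0.213, 0.977, -0.002, -0.004]
contact_force: [0.7, 0.2, 1.6]
opening: 0.0422
grip_force: 15.0
clock: 32.97
position: [0.4464, 0.3947, 0.1814]
tcp_rot: [0.213, 0.977, -0.002, -0.004]
contact_force: [0.4, -0.0, 1.6]
opening: 0.0419
grip_force: 15.0
t33.0 pos [445.  394.5 181.4] phi 155.4 F [ 0.4 -0.   1.6] open 41.9 grip 15.0
tx -0.02 ty -0.01 tz 0.05 yaw -0.02
clock: 33.55
position: [0.4474, 0.3947, 0.2905]
tcp_rot: [0.213, 0.977, -0.001, -0.004]
contact_force: [-0.2, -0.1, -1.1]
opening: 0.0421
grip_force: 15.0
t33.5 pos [446.2 394.7 290.5] phi 155.4 F [-0.2 -0.1 -1.1] open 42.1 grip 15.0
tx -14.56 ty -17.07 tz 3.52 yaw 9.40
[-0.38447779  0.91022869 -0.76598229  1.72991275  0.80452129  0.85201766
 -0.38009404]
```

```bash
python3 -m jog '[{"fingers":200,"tx":-0.4,"ty":-0.47,"tz":0,"yaw":0},{"fingers":200,"tx":-0.7,"ty":-0.82,"tz":0,"yaw":0},{"fingers":200,"tx":-0.7,"ty":-0.82,"tz":0,"yaw":0},{"fingers":200,"tx":-0.7,"ty":-0.82,"tz":0,"yaw":0},{"fingers":200,"tx":-0.7,"ty":-0.82,"tz":0,"yaw":0},{"fingers":200,"tx":-0.7,"ty":-0.82,"tz":0,"yaw":0},{"fingers":200,"tx":-0.7,"ty":-0.82,"tz":0,"yaw":0},{"fingers":200,"tx":-0.7,"ty":-0.82,"tz":0,"yaw":0},{"fingers":200,"tx":-0.7,"ty":-0.82,"tz":0,"yaw":0},{"fingers":200,"tx":-0.7,"ty":-0.82,"tz":0,"yaw":0}]' 15
python3 -m jog '[{"fingers":200,"tx":-0.7,"ty":-0.82,"tz":0,"yaw":0},{"fingers":200,"tx":-0.7,"ty":-0.82,"tz":0,"yaw":0},{"fingers":200,"tx":-0.7,"ty":-0.82,"tz":0,"yaw":0},{"fingers":200,"tx":-0.7,"ty":-0.82,"tz":0,"yaw":0},{"fingers":200,"tx":-0.7,"ty":-0.82,"tz":0,"yaw":0},{"fingers":200,"tx":-0.7,"ty":-0.82,"tz":0,"yaw":0},{"fingers":200,"tx":-0.7,"ty":-0.82,"tz":0,"yaw":0},{"fingers":200,"tx":-0.7,"ty":-0.82,"tz":0,"yaw":0},{"fingers":200,"tx":-0.7,"ty":-0.82,"tz":0,"yaw":0},{"fingers":200,"tx":-0.4,"ty":-0.47,"tz":0,"yaw":0}]' 15
python3 -m jog '[{"fingers":200,"tx":0,"ty":0,"tz":0,"yaw":1},{"fingers":200,"tx":0,"ty":0,"tz":0,"yaw":1},{"fingers":200,"tx":0,"ty":0,"tz":0,"yaw":1},{"fingers":200,"tx":0,"ty":0,"tz":0,"yaw":1},{"fingers":200,"tx":0,"ty":0,"tz":0,"yaw":1},{"fingers":200,"tx":0,"ty":0,"tz":0,"yaw":1},{"fingers":200,"tx":0,"ty":0,"tz":0,"yaw":1},{"fingers":200,"tx":0,"ty":0,"tz":0,"yaw":1},{"fingers":200,"tx":0,"ty":0,"tz":0,"yaw":1},{"fingers":200,"tx":0,"ty":0,"tz":0,"yaw":0.3}]' 15
python3 -c "
from h import *; go(630,-252.8,38.4,-71.6); print(arm.observe()['joint_positions'])"
```

```text
clock: 34.38
position: [0.5315, 0.0948, 0.2875]
tcp_rot: [0.213, 0.977, -0.003, -0.006]
contact_force: [0.1, -0.0, -0.6]
opening: 0.0418
grip_force: 15.0
clock: 35.22
position: [0.616, -0.2059, 0.2862]
tcp_rot: [0.215, 0.976, -0.004, -0.006]
contact_force: [0.3, -0.5, -1.4]
opening: 0.0421
grip_force: 15.0
clock: 36.05
position: [0.6159, -0.2009, 0.2869]
tcp_rot: [0.583, 0.813, -0.005, -0.005]
contact_force: [0.1, 0.0, -0.5]
opening: 0.0417
grip_force: 15.0
t36.0 pos [ 613.9 -201.1  286.9] phi 108.7 F [ 0.1  0.  -0.5] open 41.7 grip 15.0
tx -1.80 ty -0.05 tz 3.38 yaw 0.07
[ 0.5699535   0.9340335  -0.63750191  1.56722444  0.67259502  0.88419595
  0.0075741 ]
```

```bash
python3 -m jog '[{"fingers":200,"tx":-0.6,"ty":-0.02,"tz":0,"yaw":0.07},{"fingers":200,"tx":-0.7,"ty":-0.03,"tz":0,"yaw":0},{"fingers":200,"tx":-0.5,"ty":0,"tz":0,"yaw":0},{"fingers":200,"tx":0,"ty":0,"tz":0.6,"yaw":0},{"fingers":200,"tx":0,"ty":0,"tz":0.8,"yaw":0},{"fingers":200,"tx":0,"ty":0,"tz":0.5,"yaw":0},{"fingers":200,"tx":0,"ty":0,"tz":0.3,"yaw":0},{"fingers":200,"tx":0,"ty":0,"tz":0,"yaw":0},{"fingers":200,"tx":0,"ty":0,"tz":0,"yaw":0}]' 15
python3 -c "
from h import *; go(630,-252.8,38.4,-71.6)
crop('scene','pics/i.png',200,230)"
```

```text
clock: 36.8
position: [0.6318, -0.2523, 0.2222]
tcp_rot: [0.584, 0.812, -0.004, -0.004]
contact_force: [0.0, -0.3, -0.7]
opening: 0.0418
grip_force: 15.0
t36.8 pos [ 630.3 -252.5  222.2] phi 108.6 F [ 0.  -0.3 -0.7] open 41.8 grip 15.0
tx -0.01 ty -0.01 tz 1.23 yaw 0.04
```

View pics/i.png

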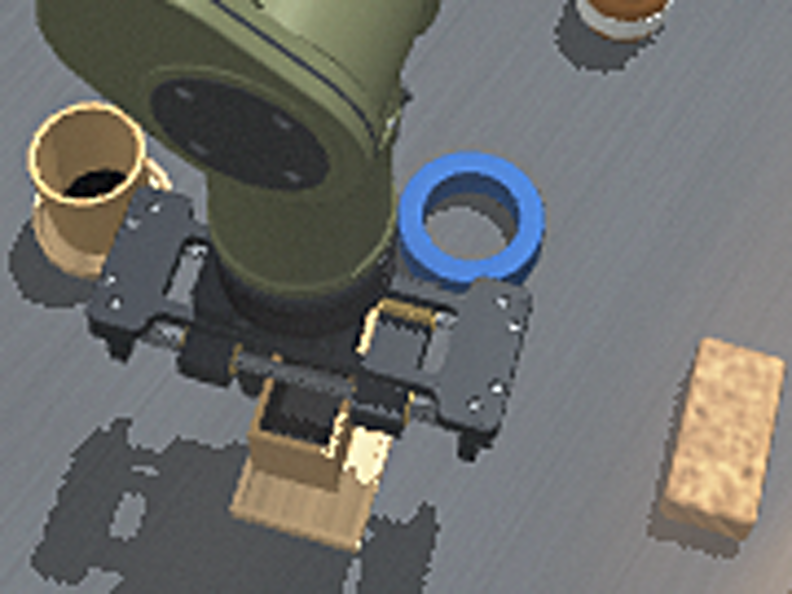

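The oblong cup (300,430) is aligned above its tray (310,500). The big cup and the tape are clear of the gripper. I'll lower it.

```bash
python3 -m jog '[{"fingers":200,"tx":0,"ty":0,"tz":0.3,"yaw":0},{"fingers":200,"tx":0,"ty":0,"tz":0.4,"yaw":0},{"fingers":200,"tx":0,"ty":0,"tz":0.25,"yaw":0},{"fingers":200,"tx":0,"ty":0,"tz":0.1,"yaw":0},{"fingers":200,"tx":0,"ty":0,"tz":0.05,"yaw":0},{"fingers":200,"tx":0,"ty":0,"tz":0.04,"yaw":0},{"fingers":200,"tx":0,"ty":0,"tz":0,"yaw":0},{"fingers":200,"tx":0,"ty":0,"tz":0,"yaw":0}]' 15
python3 -c "
from h import *; go(630,-252.8,38.4,-71.6)"
```

```text
clock: 37.52
position: [0.6317, -0.2528, 0.1887]
tcp_rot: [0.584, 0.812, -0.003, -0.003]
contact_force: [0.1, 0.5, 0.0]
opening: 0.0416
grip_force: 15.0
t37.5 pos [ 630.4 -253.   188.7] phi 108.5 F [0.1 0.5 0. ] open 41.6 grip 15.0
tx 0.01 ty -0.01 tz 0.11 yaw 0.03
```

```bash
python3 -m jog '[{"fingers":200,"tx":0,"ty":0,"tz":0.05,"yaw":0},{"fingers":200,"tx":0,"ty":0,"tz":0.03,"yaw":0},{"fingers":200,"tx":0,"ty":0,"tz":0.03,"yaw":0},{"fingers":200,"tx":0,"ty":0,"tz":0,"yaw":0},{"fingers":200,"tx":0,"ty":0,"tz":0,"yaw":0}]' 15
python3 -c "
from h import *; go(630,-252.8,38.4,-71.6)"
```

```text
clock: 37.93
position: [0.6316, -0.2529, 0.1855]
tcp_rot: [0.584, 0.812, -0.004, -0.003]
contact_force: [-0.8, -0.5, 1.7]
opening: 0.0423
grip_force: 15.0
t37.9 pos [ 630.2 -253.2  185.5] phi 108.5 F [-0.8 -0.5  1.7] open 42.3 grip 15.0
tx 0.01 ty -0.00 tz 0.00 yaw 0.03
```

Light contact. I'll press a hair, release, rise and retreat toward the start side for a clear view.

```bash
python3 -m jog '[{"fingers":200,"tx":0,"ty":0,"tz":0.01,"yaw":0},{"fingers":200,"tx":0,"ty":0,"tz":0,"yaw":0},{"fingers":120,"tx":0,"ty":0,"tz":0,"yaw":0},{"fingers":40,"tx":0,"ty":0,"tz":0,"yaw":0},{"fingers":0,"tx":0,"ty":0,"tz":0,"yaw":0},{"fingers":0,"tx":0,"ty":0,"tz":0,"yaw":0},{"fingers":0,"tx":0,"ty":0,"tz":-0.4,"yaw":0},{"fingers":0,"tx":0,"ty":0,"tz":-0.8,"yaw":0},{"fingers":0,"tx":0,"ty":0,"tz":-1,"yaw":0},{"fingers":0,"tx":0,"ty":0,"tz":-1,"yaw":0}]' 15
python3 -m jog '[{"fingers":0,"tx":0,"ty":0,"tz":-1,"yaw":0},{"fingers":0,"tx":-1,"ty":0,"tz":-0.5,"yaw":0},{"fingers":0,"tx":-1,"ty":0,"tz":0,"yaw":0},{"fingers":0,"tx":-1,"ty":0,"tz":0,"yaw":0},{"fingers":0,"tx":-1,"ty":-0.3,"tz":0,"yaw":0},{"fingers":0,"tx":-1,"ty":-0.5,"tz":0,"yaw":0},{"fingers":0,"tx":-1,"ty":-0.5,"tz":0,"yaw":0},{"fingers":0,"tx":-1,"ty":-0.5,"tz":0,"yaw":0},{"fingers":0,"tx":-1,"ty":-0.5,"tz":0,"yaw":0},{"fingers":0,"tx":-0.5,"ty":-0.3,"tz":0,"yaw":0}]' 15
python3 -c "
from h import *; go(630,-252.8,38.4,-71.6)
crop('top','pics/j.png',140,120,350,200,2.28)
cv2.imwrite('pics/k.png',cv2.resize(arm.read_camera('scene')[60:390,130:440,::-1],(564,600)))"
```

```text
clock: 38.77
position: [0.6322, -0.2524, 0.2821]
tcp_rot: [0.584, 0.812, -0.004, -0.004]
contact_force: [-0.3, -0.6, 0.2]
opening: 0.0879
grip_force: 0.0
clock: 39.6
position: [0.6378, -0.524, 0.3268]
tcp_rot: [0.586, 0.81, -0.005, -0.002]
contact_force: [-1.7, -0.8, 0.8]
opening: 0.0883
grip_force: 0.0
t39.6 pos [ 636.3 -524.8  326.8] phi 108.2 F [-1.7 -0.8  0.8] open 88.3 grip 0.0
tx 8.68 ty 2.64 tz 4.71 yaw -0.03
```

View pics/j.png

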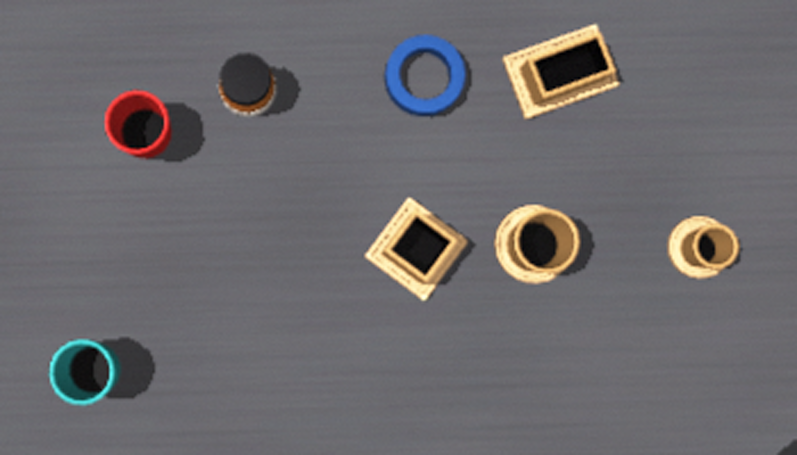

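View pics/k.png

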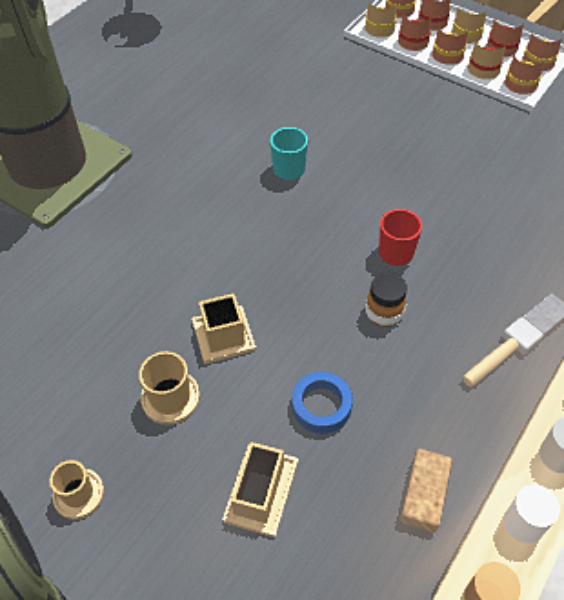

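All four cups stand upright in their own trays; jar (247,83) and tape (426,75) haven't moved. I'll check the rim centres against the trays numerically.

```bash
python3 -c "
from h import *
g=lambda x,y,z: (ray('top',140+(x+.5)/2.28-.5,120+(y+.5)/2.28-.5,z)*1000).round(1)[:2]
print('small',g(715.5,245,.054),'tray 447.5 -385.2'); print('big',g(547,241,.070),'tray 454.7 -218.9')
print('square',g(420,246,.060),'tray 453 -101.5'); print('oblong',g(570.5,64,.050),'tray 630 -252.8')
print('jar',g(246.5,80,.062),'tape',g(426,75,.024))"
```

```text
small [ 447.7 -384.7] tray 447.5 -385.2
big [ 454.4 -219.1] tray 454.7 -218.9
square [452.9 -99.2] tray 453 -101.5
oblong [ 628.7 -253.3] tray 630 -252.8
jar [617.7  64. ] tape [ 626.4 -114.4]
```

```bash
python3 -c "
from workcell import arm; print(arm.job_done())"
```

```text
the job is handed in; nothing more can be done
None
```

All four loose cups stand upright in their matching trays, each within about 2–3 mm of the tray centre in the final picture; the jar and tape are where they were, and the job is handed in at about 40 s of the 128 s allowed.

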